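# Fill the hang-on cups at the dispenser and hang them on the rail

### The arm

A 6-joint arm with a two-finger parallel gripper is mounted at the origin on the work surface. World frame = base frame: x ahead of the robot, y to its left, z up, the work surface at z = 0. Lengths are in mm, angles in rad, forces in N, time in s.
With the tool pointing down it reaches from about 275 to 875 mm from the base axis. Payload 12.5 kg.
Tool frame: the origin (TCP) lies on the centre line of the jaws, within the pads' length; the fingertips stand 22 mm ahead of it and the grasp point (between the pads) lies 3 mm ahead of it (ctrl.tip_reach is the distance from the TCP to the fingertips, in mm); z points along the fingers, y is the direction in which the jaws open and shut (so a half turn about z gives the same grasp; the last joint's range is limited). The gripper opens to 85 mm and grips with 20 to 120 N. Pads are 22 mm wide; open, the fingers measure 114 mm over their backs; the gripper's body (76 mm by 85 mm) begins 54 mm behind the grasp point. The pads swing forward as they close: fully open they stand 13 mm farther back than shut.
Start: joints at [-1.257, 0.351, 1.652, -0, 1.139, -0.085], TCP at [213.589, -506.817, 216.49] pointing down, gripper open.
Joint ranges: [-2.75, 2.75], [-0.79, 2.1], [0.01, 2.65], [-1.57, 4.71], [0.07, 3.14], [-2.87, 2.87]. Speed limits (rad/s): [2.22, 2.22, 2.79, 3.14, 3.14, 3.14].

### API

Orientations are given as a unit quaternion [w, x, y, z].
In Python, from rig import ctrl gives the robot as it stands. The module is installed in compiled form; this text tells all that it offers.
- The arm moves only by the shell command python3 -m crank 'ROWS'. ROWS is JSON, a list of rows, each a list of 5 numbers: the shift along the tool's x, y, z in m, then the turn about the tool's z in degrees, then the gripper's target within -1 to 1 (shut at 1, half-way at 0, fully open at -1). In form: [[tx, ty, tz, twist, grip], ...]. A call has 1 to 10 rows; each row is the pose to reach, as a shift and turn from the pose commanded when the call began, along the tool's axes at that moment; what a row does not reach only later rows make up. A row lasts 1/8 s, in which the tool goes at most 62.5 mm and 10.7 degrees, less where a joint would pass 70% of its speed; a pose out of reach is approached as far as the arm can. A call with a gripper value outside its range is refused whole. The fingers move at their own pace and stop on an object; the grip force is fixed at half the most. Time passes only in rows, so rows that repeat a pose let the fingers close. It gives the time, the measured TCP pose, the force and the opening at its end, in the units of the state.
- ctrl.sense(): the state, without advancing time (a new reading comes with each control period).
- ctrl.capture(name): name is "side" or "top" or "wrist"; returns a dict with "image" (400x640x3 uint8, red, green, blue), "vertical_fov" (degrees; the focal length in pixels is half the picture's height over the tangent of half this angle, whatever the lens; pixels are square), "cx", "cy" (the principal point, pixels), "D" ([k1, k2, p1, p2, k3] as OpenCV has them; the pictures are not rectified), "rvec" (rotation vector, rad) and "tvec" (3), from world to camera coordinates, as OpenCV has them; the wrist camera has in their place "T_tool_cam" (4x4, takes a point from camera to tool coordinates, whose origin is the TCP and whose axes are the flange's). Camera axes: x right, y down, z forward; pixel columns grow to the right and rows downward; lengths in mm; the calibration is good to about 2 mm. A picture is of the moment at which its call begins: read the wrist's pose just before it. There is no depth.
- ctrl.job_done(): hands the job in, once; it reports no verdict.
Trained networks look in a picture, given as the dict that the camera call returned (one of the last four; its "shot" number tells which), for a name from the list of things; names that differ only in an ending like _2 or _b are one class to them, and where a whole thing is asked for, a point or a joint stands for the part that bears it (a point fixed in the world has none). Each returns a list of dicts, best first, with "p" (0 to 1); they miss things now and then, are a little off and sometimes report something else, mostly with a low value. They report only what shows in the picture. A call takes as long as a camera call.
- ctrl.spot_in(name, picture): "box" ([left, top, right, bottom] as shares, 0 to 1, of the picture: columns of its width, rows of its height, round what is visible of it).
- ctrl.mark_of(name, picture): "xy" ([column, row] as shares, 0 to 1, of the picture: columns of its width, rows of its height: a listed point, or the origin of a listed thing).
The state is a dict: "clock": time; "q": joint angles; "qvel": joint speeds; "joint_torque": joint torques, N m; "ee_pos": TCP position; "tool_rot": TCP orientation; "ft_force": force on the tool from outside, world axes, zero at the start; "wrist_torque": the same for the moment, N m; "gripper_width": opening from 0.0 (shut) to 1.0 (fully open).
Only numpy, scipy, OpenCV 4.12 (cv2) and the standard library are available. Lean on these libraries where they do the work, as an engineer would, in place of code of your own. Each camera call takes 0.05 s, during which the arm holds its last target. There are 200 camera calls.

### The job

Before dispensing anything, lay the crumb tray on the table under the dispenser's lips, lengthwise across the three lanes. Then fill every hang-on cup with the two croquettes of one lane (a lane for each cup), holding it under the lip so that its rim lifts the lane's bar and opens the gate, and lower it by its hook onto the rail, one cup in each gap between the hanging utensils. Spill nothing, let the gates fall shut, knock no utensil off or out of its place, leave ramekin and shaker where they stand, and see that the tray still lies in place at the end.

Things in the scene. Friction and masses are not known exactly. Their poses are not given: they have to be found in the camera images.
- dispenser: Stainless three-lane gravity dispenser bolted to the table (fixed; its place and yaw vary). Origin on the table under the middle of the discharge lip. Its own -x is the direction of discharge, +x runs up the lanes, z up. The floor of the lanes slopes down at 25 degrees to the lip, 180 above the table; the body under it begins 60 behind the lip. Lanes are 36 wide, at own y = -85, 0, +85 (lane 1, 2, 3).
- bar1 (a point): Middle of lane 1's lift bar: a level round bar 6 thick and 47 long (along the dispenser's y), carried by the gate's two legs; with the gate shut it is 8 behind the lip and its centre 40 below it. A cup's rim raised from below against the bar lifts the gate; the two legs are 4 in front of the lip, 23.5 either side of the lane's middle, and do not obstruct.
- gate1 (a joint): Lift of lane 1's white gate: 0 shut, 0.026 m at its upper stop; pieces pass under its rounded lower edge from about 0.015 on. It needs about 1 N and falls shut by its own weight.
- bar2 (a point): Middle of lane 2's lift bar: a level round bar 6 thick and 47 long (along the dispenser's y), carried by the gate's two legs; with the gate shut it is 8 behind the lip and its centre 40 below it. A cup's rim raised from below against the bar lifts the gate; the two legs are 4 in front of the lip, 23.5 either side of the lane's middle, and do not obstruct.
- gate2 (a joint): Lift of lane 2's white gate: 0 shut, 0.026 m at its upper stop; pieces pass under its rounded lower edge from about 0.015 on. It needs about 1 N and falls shut by its own weight.
- bar3 (a point): Middle of lane 3's lift bar: a level round bar 6 thick and 47 long (along the dispenser's y), carried by the gate's two legs; with the gate shut it is 8 behind the lip and its centre 40 below it. A cup's rim raised from below against the bar lifts the gate; the two legs are 4 in front of the lip, 23.5 either side of the lane's middle, and do not obstruct.
- gate3 (a joint): Lift of lane 3's white gate: 0 shut, 0.026 m at its upper stop; pieces pass under its rounded lower edge from about 0.015 on. It needs about 1 N and falls shut by its own weight.
- piece1a: Golden croquette, a rounded cylinder 24 in diameter and 30 long, 20 g; origin at its centre, own y along its length. Waits in lane 1, against the gate, lying across the lane; it rolls out when the gate is up, landing 10 to 40 in front of the lip.
- piece1b: Golden croquette, a rounded cylinder 24 in diameter and 30 long, 20 g; origin at its centre, own y along its length. Waits in lane 1, behind the first one, lying across the lane; it rolls out when the gate is up, landing 10 to 40 in front of the lip.
- piece2a: Golden croquette, a rounded cylinder 24 in diameter and 30 long, 20 g; origin at its centre, own y along its length. Waits in lane 2, against the gate, lying across the lane; it rolls out when the gate is up, landing 10 to 40 in front of the lip.
- piece2b: Golden croquette, a rounded cylinder 24 in diameter and 30 long, 20 g; origin at its centre, own y along its length. Waits in lane 2, behind the first one, lying across the lane; it rolls out when the gate is up, landing 10 to 40 in front of the lip.
- piece3a: Golden croquette, a rounded cylinder 24 in diameter and 30 long, 20 g; origin at its centre, own y along its length. Waits in lane 3, against the gate, lying across the lane; it rolls out when the gate is up, landing 10 to 40 in front of the lip.
- piece3b: Golden croquette, a rounded cylinder 24 in diameter and 30 long, 20 g; origin at its centre, own y along its length. Waits in lane 3, behind the first one, lying across the lane; it rolls out when the gate is up, landing 10 to 40 in front of the lip.
- rail: Hanging rail standing on the table (fixed; its place and yaw vary). Origin on the table under the upper bar, own y along the rail, own -x the front, towards the robot. Upper bar 8 thick (x) and 14 high, its top 175 above the table, 400 long between two posts. A lower bar 70 below that top has its front 12 in front of the upper bar's middle and holds what hangs plumb.
- hung1 (a point): Steel utensil (slotted turner), at most 26 wide and 130 long, hung loose on the rail by its flat hook; this point is the middle of the hook's top, over the bar. Axes as the rail's. The four stand about 110 apart (1 to 4 along the rail's +y), leaving three gaps of about 84.
- hung2 (a point): Steel utensil (small scoop), at most 26 wide and 130 long, hung loose on the rail by its flat hook; this point is the middle of the hook's top, over the bar. Axes as the rail's. The four stand about 110 apart (1 to 4 along the rail's +y), leaving three gaps of about 84.
- hung3 (a point): Steel utensil (slotted turner), at most 26 wide and 130 long, hung loose on the rail by its flat hook; this point is the middle of the hook's top, over the bar. Axes as the rail's. The four stand about 110 apart (1 to 4 along the rail's +y), leaving three gaps of about 84.
- hung4 (a point): Steel utensil (small scoop), at most 26 wide and 130 long, hung loose on the rail by its flat hook; this point is the middle of the hook's top, over the bar. Axes as the rail's. The four stand about 110 apart (1 to 4 along the rail's +y), leaving three gaps of about 84.
- cup1_mid (a point): Hang-on steel cup (may be absent), 170 g; all alike. Point: bowl centre, 25 above its underside. Bowl 68 wide outside, 50 high, wall 3. Flat strap 20 wide rises at own x 34-37 to a hook over +x: underside of its top 90 above the cup's, inside x 37-61, tip 16 deep. Grip block on top, 14 (x) by 18 (y), centred x 40, 93-148 above the underside: pinch across y. Hung: underside at 80-85, centre 50-57 before the bar middle, leaning back up to 0.13.
- cup2_mid (a point): Hang-on steel cup (may be absent), 170 g; all alike. Point: bowl centre, 25 above its underside. Bowl 68 wide outside, 50 high, wall 3. Flat strap 20 wide rises at own x 34-37 to a hook over +x: underside of its top 90 above the cup's, inside x 37-61, tip 16 deep. Grip block on top, 14 (x) by 18 (y), centred x 40, 93-148 above the underside: pinch across y. Hung: underside at 80-85, centre 50-57 before the bar middle, leaning back up to 0.13.
- cup3_mid (a point): Hang-on steel cup (may be absent), 170 g; all alike. Point: bowl centre, 25 above its underside. Bowl 68 wide outside, 50 high, wall 3. Flat strap 20 wide rises at own x 34-37 to a hook over +x: underside of its top 90 above the cup's, inside x 37-61, tip 16 deep. Grip block on top, 14 (x) by 18 (y), centred x 40, 93-148 above the underside: pinch across y. Hung: underside at 80-85, centre 50-57 before the bar middle, leaning back up to 0.13.
- tray_mid (a point): Aluminium crumb tray, 56 (own x) by 200 (own y), 16 high, 200 g, loose on the table. Point: its middle, 8 above the table; z up. A black upright grip block 18 (x) by 24 (y), 45 high, stands on a tongue 75 before the middle (own -x): pinch it across y. In place it lies flat with its middle 30 before the dispenser's lip (own -x of the dispenser), centred on the three lanes, axes as the dispenser's.
- ramekin: White ramekin, 68 wide, 35 high, standing on the table; origin at its underside. Not to be disturbed.
- shaker: Glass shaker, 38 wide, 75 high, standing on the table; origin at its underside. Not to be disturbed.

How it is judged (in metres and radians):
On the way:
1. the crumb tray lies in place under the lips while all croquettes are still in the lanes (x of tray_mid in the frame of dispenser between -0.07 and 0.01 m and y of tray_mid in the frame of dispenser between -0.045 and 0.045 m and angle between the y axis of tray_mid and the y axis of dispenser, either way round below 0.2 rad and height (world z) of tray_mid below 0.013 m and angle between tray_mid's own z axis and vertical below 0.1 rad and height (world z) of each of piece1a, piece1b, piece2a, piece2b, piece3a, piece3b above 0.17 m), for 0.2 s.
At the end, for the whole second after the job is handed in: Each cup holds both croquettes of a lane and hangs still between the outer utensils (height within 10 mm, fore-aft 15, tilt under 0.25 rad); utensils within 30 mm; croquettes above 70 mm; gates shut (6 mm); ramekin, shaker within 50 mm; tray within 40 mm (45 lengthwise), 0.2 rad (x of cup1_mid in the frame of rail between -0.07 and -0.04 m and z of cup1_mid in the frame of rail between 0.096 and 0.116 m and y of cup1_mid in the frame of rail between -0.15 and 0.15 m and angle between each of cup1_mid, cup2_mid, cup3_mid's own z axis and vertical below 0.25 rad and contact force between each of cup1, cup2, cup3 and rail above 0.3 N and linear speed of each of cup1, cup2, cup3 below 0.03 m/s and (distance between each of piece1a, piece1b and cup1_mid below 0.038 m or distance between each of piece2a, piece2b and cup1_mid below 0.038 m or distance between each of piece3a, piece3b and cup1_mid below 0.038 m) and x of cup2_mid in the frame of rail between -0.07 and -0.04 m and z of cup2_mid in the frame of rail between 0.096 and 0.116 m and y of cup2_mid in the frame of rail between -0.15 and 0.15 m and (distance between each of piece1a, piece1b and cup2_mid below 0.038 m or distance between each of piece2a, piece2b and cup2_mid below 0.038 m or distance between each of piece3a, piece3b and cup2_mid below 0.038 m) and x of cup3_mid in the frame of rail between -0.07 and -0.04 m and z of cup3_mid in the frame of rail between 0.096 and 0.116 m and y of cup3_mid in the frame of rail between -0.15 and 0.15 m and (distance between each of piece1a, piece1b and cup3_mid below 0.038 m or distance between each of piece2a, piece2b and cup3_mid below 0.038 m or distance between each of piece3a, piece3b and cup3_mid below 0.038 m) and x of tray_mid in the frame of dispenser between -0.07 and 0.01 m and y of tray_mid in the frame of dispenser between -0.045 and 0.045 m and angle between the y axis of tray_mid and the y axis of dispenser, either way round below 0.2 rad and height (world z) of tray_mid below 0.013 m and angle between tray_mid's own z axis and vertical below 0.1 rad and height (world z) of each of hung1, hung2, hung3, hung4 above 0.165 m and distance of each of hung1, hung2, hung3, hung4 from where it was at the start of the episode below 0.03 m and height (world z) of each of piece1a, piece1b, piece2a, piece2b, piece3a, piece3b above 0.07 m and value of joint each of gate1, gate2, gate3 below 0.006 m and distance of each of ramekin, shaker from where it was at the start of the episode below 0.05 m); the robot touches nothing.
It fails at once if a hanging utensil is knocked off the rail (height (world z) of any of hung1, hung2, hung3, hung4 below 0.12 m).
Of cup1, cup2, cup3 only 2 to 3 are there at a start; the rules pass over those that are not, and their reading is None.
At some moment in a run one of tray may be knocked a few centimetres aside while the robot is not near it.
It also fails if it takes over 210 s, if anything falls off the work surface, if the arm or the gripper's body presses on something with over 40 N, if the wrist force passes 120 N, or if a joint passes its speed limit or range.

## Working session

There is one attempt and no reset: what is moved stays moved. The work goes in short steps, Python scripts to look and compute and a shell command to move; the robot and the scene stay as the last step left them, time stands still between calls to the robot, and variables do not carry over. Pictures are saved under pics/ and viewed, about 12 in all and at most 16, crops included, and the job is handed in when it is done.

```bash
ls; mkdir -p pics
cat > h.py <<'E'
import numpy as np, cv2
from scipy.spatial.transform import Rotation as R
from rig import ctrl
def K(p):
    h,w=p["image"].shape[:2]; f=h/2/np.tan(np.radians(p["vertical_fov"])/2)
    return np.array([[f,0,p["cx"]],[0,f,p["cy"]],[0,0,1.]])
def rq(q): return R.from_quat([q[1],q[2],q[3],q[0]]).as_matrix()
def cap(name):
    s=ctrl.sense(); p=ctrl.capture(name)
    if "rvec" in p:
        Rm=cv2.Rodrigues(np.array(p["rvec"],float))[0]; t=np.array(p["tvec"],float).ravel()
    else:
        T=np.array(p["T_tool_cam"]); Rt=rq(s["tool_rot"]); Rw=Rt@T[:3,:3]; c=Rt@T[:3,3]+np.array(s["ee_pos"])
        Rm=Rw.T; t=-Rm@c
    p["R"]=Rm; p["t"]=t; p["name"]=name
    return p
def ray(p,uv):
    u=cv2.undistortPoints(np.array([[uv]],float),K(p),np.array(p["D"],float))[0,0]
    d=p["R"].T@np.array([u[0],u[1],1]); return -p["R"].T@p["t"], d/np.linalg.norm(d)
def at_z(p,uv,z):
    c,d=ray(p,uv); return c+d*(z-c[2])/d[2]
def proj(p,X):
    return cv2.projectPoints(np.array(X,float).reshape(-1,1,3),cv2.Rodrigues(p["R"])[0],p["t"],K(p),np.array(p["D"],float))[0][:,0]
def px(d): return [d["xy"][0]*640,d["xy"][1]*400]
def tri(rs):
    A=np.zeros((3,3));b=np.zeros(3)
    for c,d in rs:
        M=np.eye(3)-np.outer(d,d);A+=M;b+=M@c
    X=np.linalg.solve(A,b); return X,[np.linalg.norm((np.eye(3)-np.outer(d,d))@(X-c)) for c,d in rs]
def save(p,n): cv2.imwrite(f"pics/{n}.png",cv2.cvtColor(p["image"],cv2.COLOR_RGB2BGR))
E
python3 - <<'E'
from h import *
np.set_printoptions(precision=1,suppress=True)
s=ctrl.sense();print(s["clock"],s["ee_pos"],rq(s["tool_rot"]))
for n in ["side","top","wrist"]:
    p=cap(n);save(p,n+"0");print(n,"cam",-p["R"].T@p["t"],p["R"][2])
    for k in ["dispenser","bar1","rail","hung1","hung2","cup1_mid","tray_mid","ramekin","shaker","piece1a"]:
        print(k,[(round(d["p"],2),np.round(px(d)).tolist()) for d in ctrl.mark_of(k,p)][:5])
E
```

```text
pics
0.0 [ 213.5 -506.5  216. ] [[ 0.9  0.4 -0. ]
 [ 0.4 -0.9  0. ]
 [ 0.  -0.  -1. ]]
side cam [ 293.8 -547.   800.5] [ 0.2  0.6 -0.8]
dispenser [(0.93, [293.0, 166.0])]
bar1 [(0.91, [282.0, 130.0]), (0.7, [248.0, 133.0]), (0.57, [332.0, 314.0]), (0.56, [318.0, 117.0])]
rail []
hung1 [(0.88, [402.0, 197.0]), (0.7, [430.0, 236.0]), (0.65, [376.0, 160.0]), (0.61, [463.0, 284.0]), (0.49, [285.0, 335.0])]
hung2 [(0.88, [402.0, 197.0]), (0.7, [430.0, 236.0]), (0.65, [376.0, 160.0]), (0.61, [463.0, 284.0]), (0.49, [285.0, 335.0])]
cup1_mid [(0.82, [342.0, 358.0])]
tray_mid [(0.87, [280.0, 209.0])]
ramekin [(0.72, [346.0, 188.0])]
shaker [(0.56, [284.0, 337.0]), (0.34, [428.0, 238.0]), (0.19, [402.0, 194.0])]
piece1a []
top cam [ 365.3  -29.9 1225.8] [ 0.1  0.  -1. ]
dispenser []
bar1 [(0.61, [194.0, 204.0]), (0.58, [202.0, 167.0]), (0.53, [197.0, 243.0]), (0.52, [176.0, 244.0])]
rail [(0.75, [381.0, 155.0]), (0.4, [197.0, 244.0]), (0.17, [405.0, 279.0])]
hung1 [(0.82, [415.0, 135.0]), (0.7, [466.0, 138.0]), (0.62, [306.0, 136.0]), (0.54, [356.0, 137.0])]
hung2 [(0.82, [415.0, 135.0]), (0.7, [466.0, 138.0]), (0.62, [306.0, 136.0]), (0.54, [356.0, 137.0])]
cup1_mid [(0.88, [449.0, 248.0])]
tray_mid [(0.73, [272.0, 242.0])]
ramekin [(0.97, [272.0, 166.0]), (0.28, [198.0, 244.0])]
shaker [(0.49, [406.0, 278.0]), (0.27, [307.0, 133.0])]
piece1a []
wrist cam [ 290.9 -473.8  374.2] [-0.3 -0.1 -0.9]
dispenser []
bar1 []
rail []
hung1 []
hung2 []
cup1_mid []
tray_mid []
ramekin []
shaker []
piece1a []
```

View pics/top0.png

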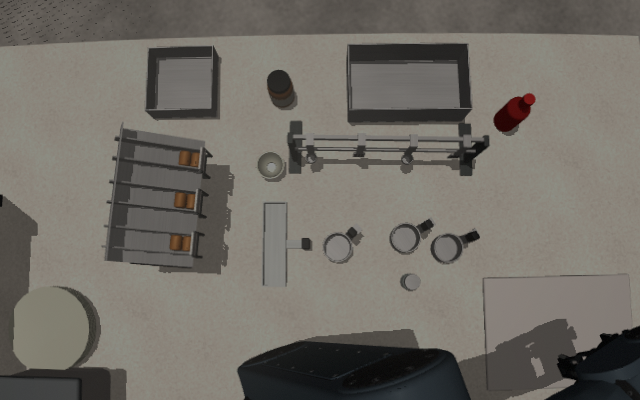

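View pics/side0.png

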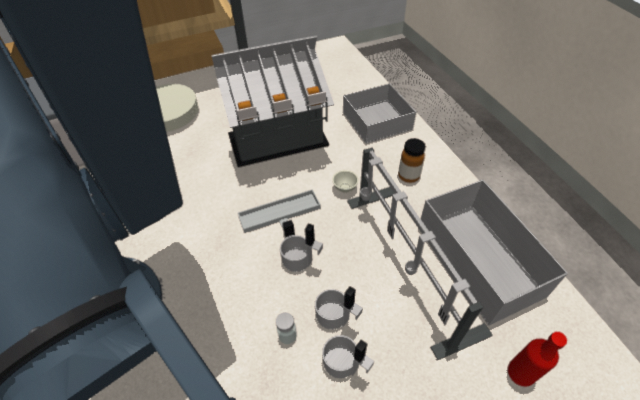

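Run:
```python
from h import *
np.set_printoptions(precision=1,suppress=True)
print(rq(ctrl.sense()["tool_rot"]).round(4))
for n in ["side","top"]:
    p=cap(n)
    for k,z in [("dispenser",0),("bar1",140),("rail",0),("hung1",177),("cup1_mid",25),("tray_mid",8),("ramekin",0),("shaker",0)]:
        print(n,k,[(round(d["p"],2),at_z(p,px(d),z)[:2].round(0).tolist()) for d in ctrl.mark_of(k,p)][:5])
    if n=="top":
        print("handpicked lip tips(z~180):",[at_z(p,u,180).round(0) for u in [(207,155),(202,197),(197,240)]])
        print("cups rim z50",[at_z(p,u,50).round(0) for u in [(338,247),(405,237),(447,248)]])
        print("grips z148",[at_z(p,u,140).round(0) for u in [(355,231),(427,225),(474,236)]])
        print("tray z16",[at_z(p,u,16).round(0) for u in [(264,204),(286,203),(264,286),(286,286)]],at_z(p,(307,244),55))
```

```text
[[ 0.9  0.4  0. ]
 [ 0.4 -0.9 -0. ]
 [-0.   0.  -1. ]]
side dispenser [(0.92, [515.0, 230.0]), (0.36, [553.0, 412.0])]
side bar1 [(0.66, [507.0, 244.0]), (0.61, [590.0, 231.0]), (0.54, [424.0, 254.0])]
side rail []
side hung1 [(0.9, [643.0, -316.0]), (0.9, [640.0, -205.0]), (0.85, [647.0, -102.0]), (0.67, [644.0, 5.0])]
side cup1_mid [(0.59, [570.0, 524.0]), (0.57, [655.0, 369.0]), (0.55, [339.0, -228.0])]
side tray_mid [(0.7, [474.0, 539.0]), (0.67, [436.0, 94.0])]
side ramekin [(0.86, [622.0, 102.0])]
side shaker [(0.89, [343.0, -212.0]), (0.62, [557.0, 412.0])]
top dispenser []
top bar1 [(0.77, [516.0, 247.0]), (0.76, [424.0, 246.0]), (0.73, [599.0, 240.0]), (0.41, [433.0, 291.0])]
top rail [(0.95, [645.0, -158.0])]
top hung1 [(0.66, [645.0, 14.0]), (0.65, [643.0, -212.0]), (0.6, [643.0, -321.0]), (0.58, [517.0, 251.0]), (0.5, [644.0, -96.0])]
top cup1_mid [(0.71, [417.0, -311.0])]
top tray_mid [(0.68, [437.0, 99.0])]
top ramekin [(0.71, [621.0, 100.0]), (0.45, [339.0, -215.0])]
top shaker [(0.53, [352.0, -211.0]), (0.35, [641.0, 309.0])]
handpicked lip tips(z~180): [array([611., 219., 180.]), array([523., 228., 180.]), array([435., 237., 180.])]
cups rim z50 [array([423., -51.,  50.]), array([ 444., -204.,   50.]), array([ 417., -298.,   50.])]
grips z148 [array([452., -86., 140.]), array([ 462., -238.,  140.]), array([ 437., -336.,  140.])]
tray z16 [array([529., 121.,  16.]), array([530.,  69.,  16.]), array([337., 121.,  16.]), array([337.,  70.,  16.])] [430.9  18.6  55. ]
```

```bash
cat >> h.py <<'E'
def plan(x,y,z,yaw,s=None):
    """shift in tool axes (m) and twist (deg) to world target; yaw = heading of tool x, deg"""
    s=s or ctrl.sense(); Rt=rq(s["tool_rot"]); sh=Rt.T@(np.array([x,y,z])-np.array(s["ee_pos"]))/1000
    cy=np.degrees(np.arctan2(Rt[1,0],Rt[0,0])); tw=-((yaw-cy+180)%360-180)
    print("from",np.round(s["ee_pos"],1),"yaw %.2f"%cy,"tiltz",np.round(Rt[:2,2],4),"q",np.round(s["q"],2),"t %.1f"%s["clock"],"F",np.round(s["ft_force"],1),"w %.2f"%s["gripper_width"])
    print("-> shift",sh.round(4),"twist %.2f"%tw)
E
python3 -c "
from h import *
plan(436,60,330,90)"
```

```text
from [ 213.6 -506.8  216.5] yaw 22.85 tiltz [ 0.     -0.0001] q [-1.26  0.35  1.65  0.    1.14 -0.08] t 2.5 F [0.9 0.1 1. ] w 1.00
-> shift [ 0.425  -0.436  -0.1135] twist -67.15
```

```bash
python3 -m crank '[[0.425,-0.436,-0.1135,-67.15,-1],[0.425,-0.436,-0.1135,-67.15,-1],[0.425,-0.436,-0.1135,-67.15,-1],[0.425,-0.436,-0.1135,-67.15,-1],[0.425,-0.436,-0.1135,-67.15,-1],[0.425,-0.436,-0.1135,-67.15,-1],[0.425,-0.436,-0.1135,-67.15,-1],[0.425,-0.436,-0.1135,-67.15,-1],[0.425,-0.436,-0.1135,-67.15,-1],[0.425,-0.436,-0.1135,-67.15,-1]]'
python3 -m crank '[[0,0,0,0,-1],[0,0,0,0,-1]]'
python3 - <<'E'
from h import *
plan(436,60,330,90)
p=cap("wrist");save(p,"w1")
print(p["vertical_fov"],-p["R"].T@p["t"],p["R"][2])
for k,z in [("dispenser",0),("bar1",140),("tray_mid",8),("ramekin",0),("cup1_mid",25)]:
    print(k,[(round(d["p"],2),np.round(px(d)),at_z(p,px(d),z)[:2].round(1).tolist()) for d in ctrl.mark_of(k,p)][:5])
E
```

```text
clock: 3.8
ee_pos: [436.3, 62.2, 330.7]
tool_rot: [0.0, 0.707, 0.707, 0.0]
ft_force: [0.6, -1.4, -0.2]
gripper_width: 1.0
clock: 4.05
ee_pos: [435.6, 59.8, 329.7]
tool_rot: [-0.0, 0.707, 0.707, -0.0]
ft_force: [0.8, -0.4, -0.1]
gripper_width: 1.002
from [435.6  59.8 329.7] yaw 90.03 tiltz [-0.0006 -0.0003] q [ 0.03  0.04  1.75 -0.    1.35  0.03] t 4.0 F [ 0.8 -0.4 -0.1] w 1.00
-> shift [ 0.0002  0.0004 -0.0003] twist 0.03
70.74294547670914 [435.05853634 144.52239217 487.42675594] [ 8.65809612e-04 -3.28173267e-01 -9.44617148e-01]
dispenser [(0.36, array([389.,   5.]), [541.4, 281.0])]
bar1 [(0.95, array([467.,  14.]), [595.7, 233.5]), (0.85, array([390.,   3.]), [511.9, 243.1]), (0.28, array([310., 216.]), [425.5, -0.9])]
tray_mid [(0.66, array([317., 129.]), [434.0, 99.7]), (0.23, array([312., 330.]), [422.6, -321.5])]
ramekin [(0.68, array([428., 127.]), [621.3, 103.4])]
cup1_mid [(0.97, array([309., 328.]), [417.8, -301.1])]
```

View pics/w1.png

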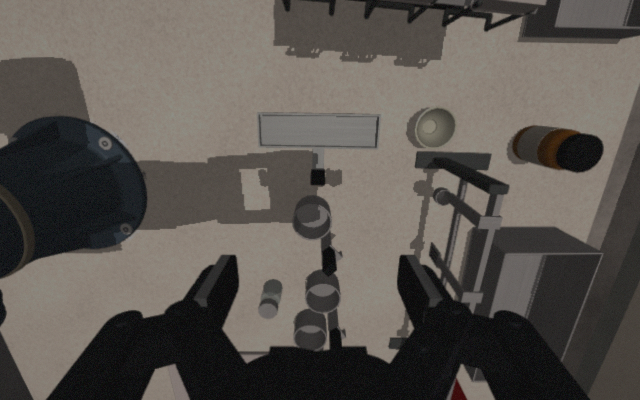

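Run:
```python
from h import *
np.set_printoptions(precision=1,suppress=True)
p=cap("wrist")
for u in [(259,114),(378,115),(377,148),(261,147)]: print(at_z(p,u,16))
for u in [(311,170),(326,170),(325,186),(311,186)]: print("blk",at_z(p,u,47))
plan(434,25,30,90)
```

```text
[341.8 124.5  16. ]
[533.3 122.5  16. ]
[535.2  69.4  16. ]
[341.5  71.6  16. ]
blk [425.2  39.5  47. ]
blk [449.2  39.4  47. ]
blk [447.8  12.7  47. ]
blk [425.   12.8  47. ]
from [435.9  59.4 330. ] yaw 89.93 tiltz [ 0. -0.] q [ 0.   0.   1.8 -0.   1.4  0. ] t 4.4 F [0.7 0.6 0.4] w 1.00
-> shift [-0.  -0.   0.3] twist -0.07
```

```bash
python3 -m crank '[[-0.0374,0.001,0.2,0,-1],[-0.0374,0.001,0.2,0,-1],[-0.0374,0.001,0.2,0,-1],[-0.0374,0.001,0.2,0,-1],[-0.0374,0.001,0.25,0,-1],[-0.0374,0.001,0.292,0,-1],[-0.0374,0.001,0.292,0,-1],[-0.0374,0.001,0.292,0,-1]]'
python3 -m crank '[[0,0,0,0,1],[0,0,0,0,1],[0,0,0,0,1],[0,0,0,0,1],[0,0,0,0,1],[0,0,0,0,1],[0,0,0,0,1],[0,0,0,0,1]]'
python3 -m crank '[[0,0,-0.005,0,1],[0,0,-0.02,0,1],[0,0,-0.04,0,1],[0,0,-0.04,0,1]]'
python3 - <<'E'
from h import *
p=cap("wrist");save(p,"w2")
plan(437,22,78,90)
E
```

```text
clock: 5.4
ee_pos: [437.7, 22.4, 39.3]
tool_rot: [0.001, 0.707, 0.707, 0.0]
ft_force: [0.1, -0.4, 0.5]
gripper_width: 1.002
clock: 6.4
ee_pos: [436.9, 22.6, 38.0]
tool_rot: [-0.0, 0.707, 0.707, -0.0]
ft_force: [0.3, 0.5, 0.2]
gripper_width: -0.005
clock: 6.9
ee_pos: [438.0, 22.6, 79.7]
tool_rot: [0.001, 0.707, 0.707, 0.001]
ft_force: [0.0, -0.4, -0.3]
gripper_width: -0.001
from [437.4  22.6  78.8] yaw 90.00 tiltz [ 0.002  -0.0001] q [-0.05  0.37  2.05  0.    0.72 -0.05] t 7.0 F [-0.8 -0.3  0.1] w -0.00
-> shift [-0.0006 -0.0004  0.0008] twist -0.00
```

View pics/w2.png

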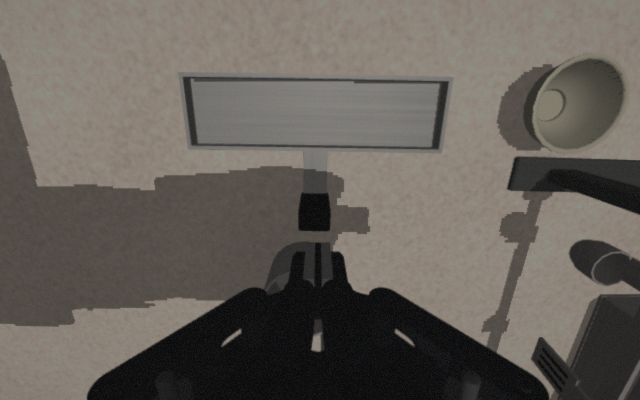

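Run:
```python
from h import *
np.set_printoptions(precision=1,suppress=True)
p=cap("wrist")
for u in [(181,73),(451,79),(442,151),(190,149)]: print(at_z(p,u,16))
for u in [(300,193),(329,193),(299,231),(330,231),(304,152)]: print("blk",at_z(p,u,45),at_z(p,u,2))
t=ctrl.sense()["ee_pos"]
print("tip proj",proj(p,[[t[0],t[1],t[2]-22],[t[0],t[1],t[2]-3]]))
for n in ["side","top"]:
    p=cap(n)
    print([(d["p"],at_z(p,px(d),8)[:2]) for d in ctrl.mark_of("tray_mid",p)])
    print(ctrl.spot_in("tray_mid",p)[:1])
```

```text
[338.8 126.8  16. ]
[534.4 122.6  16. ]
[535.1  70.2  16. ]
[337.4  72.1  16. ]
blk [424.5  45.1  45. ] [421.8  31.1   2. ]
blk [445.3  45.   45. ] [447.2  31.    2. ]
blk [423.1  15.1  45. ] [420.1  -5.6   2. ]
blk [446.4  15.1  45. ] [448.6  -5.7   2. ]
blk [427.9  74.4  45. ] [425.9  67.    2. ]
tip proj [[317.5 228.3]
 [317.6 240.9]]
[(0.67, array([442.2,  95. ])), (0.29, array([670.3, 386.3]))]
[{'box': [0.373, 0.4728, 0.4966, 0.5883], 'p': 0.58}]
[]
[]
```

Run:
```python
from h import *
im=cv2.imread("pics/w2.png")[150:330,220:420]
im=cv2.resize(im,None,fx=4,fy=4,interpolation=cv2.INTER_CUBIC)[:600]
cv2.imwrite("pics/w2c.png",cv2.convertScaleAbs(im,alpha=2,beta=20))
p=cap("wrist");print(p["T_tool_cam"],p["cx"],p["cy"],p["D"],ctrl.tip_reach)
```

```text
[[-1.01434572e-03 -9.44700348e-01 -3.27933262e-01  8.47135470e+01]
 [ 9.99998085e-01 -1.50703514e-03  1.24828093e-03 -6.16453355e-01]
 [-1.67345838e-03 -3.27931368e-01  9.44700068e-01 -1.57718563e+02]
 [ 0.00000000e+00  0.00000000e+00  0.00000000e+00  1.00000000e+00]] 317.6139068414851 198.60476653657517 [-0.0166835  0.         0.         0.         0.       ] 22.0
```

View pics/w2c.png

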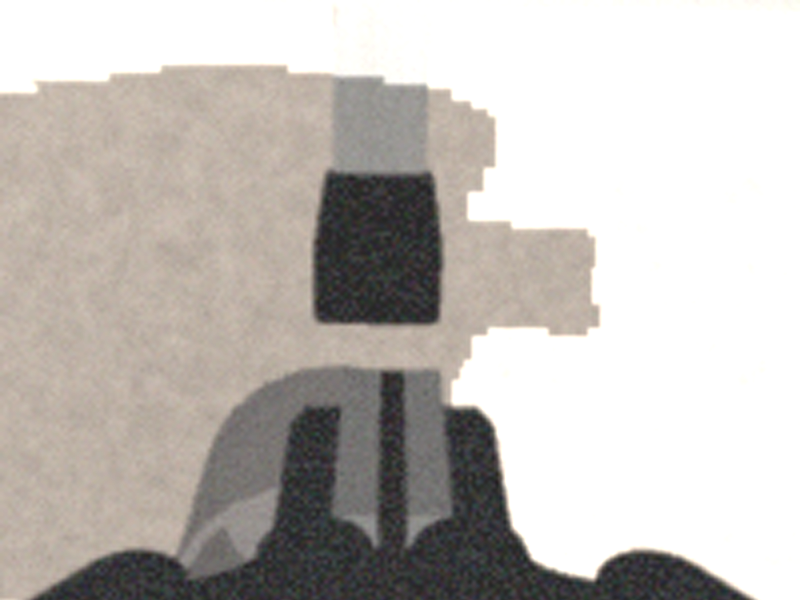

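Run:
```python
from h import *
p=cap("side");t=np.array(ctrl.sense()["ee_pos"])
P=proj(p,[t-[0,0,22],t,t-[0,11,22],t+[0,0,40],t+[0,0,80]]);print(P)
c=P[0];x0,y0=int(c[0])-80,int(c[1])-80
im=cv2.cvtColor(p["image"],cv2.COLOR_RGB2BGR)[y0:y0+120,x0:x0+160]
im=cv2.convertScaleAbs(cv2.resize(im,None,fx=5,fy=5,interpolation=cv2.INTER_CUBIC),alpha=1.5,beta=20)
for q in P: cv2.circle(im,(int((q[0]-x0+.5)*5),int((q[1]-y0+.5)*5)),3,(0,0,255),-1)
cv2.imwrite("pics/s2.png",im)
```

```text
[[287.73734011 219.72981087]
 [286.95246611 213.7390304 ]
 [289.38239132 223.2182693 ]
 [285.45236685 202.26574082]
 [283.85029567 189.97843505]]
```

View pics/s2.png

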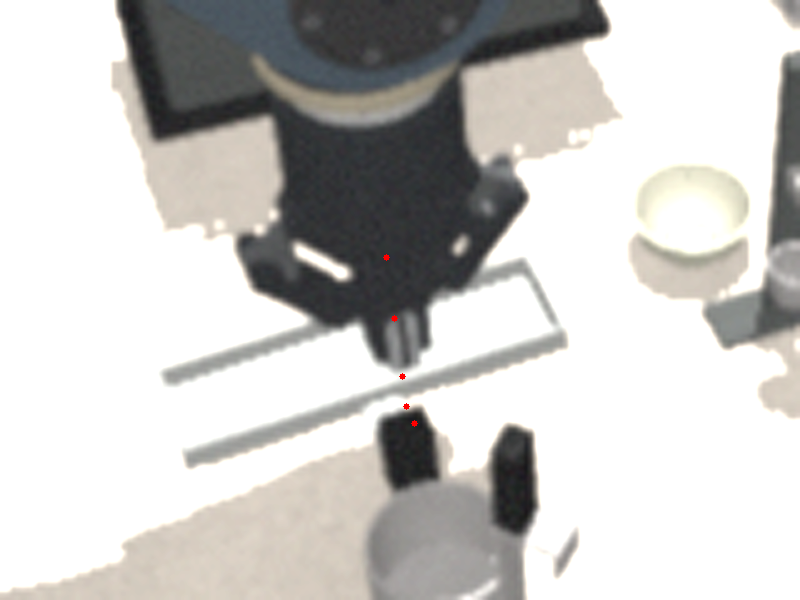

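```bash
python3 -m crank '[[0,0,0.02,0,1],[0,0,0.04,0,1],[0,0,0.04,0,1]]' | tail -4
python3 -m crank '[[0,0,0.004,0,1],[0,0,0.004,0,1]]'| grep -E "ee|ft"
python3 -m crank '[[0,0,0.004,0,1],[0,0,0.004,0,1]]'| grep -E "ee|ft"
python3 -m crank '[[0,0,0.003,0,1],[0,0,0.003,0,1]]'| grep -E "ee|ft"
```

```text
ee_pos: [436.1, 22.6, 37.1]
tool_rot: [-0.001, 0.707, 0.707, -0.001]
ft_force: [-1.1, -0.1, 0.5]
gripper_width: -0.001
ee_pos: [437.1, 22.6, 34.3]
ft_force: [0.2, -0.4, 0.4]
ee_pos: [437.3, 22.6, 30.3]
ft_force: [0.8, -1.0, 3.4]
ee_pos: [437.7, 22.3, 29.9]
ft_force: [-15.3, -3.0, 61.4]
```

```bash
python3 -m crank '[[0,0,-0.02,0,1],[0,0,-0.04,0,1],[0,0,-0.04,0,-1],[0,0,-0.04,0,-1],[0,0,-0.04,0,-1],[0,0,-0.04,0,-1],[0,0,-0.04,0,-1],[0,0,-0.04,0,-1]]'
python3 - <<'E'
from h import *
plan(437,22.5,0,90)
p=cap("wrist");save(p,"w3")
for u in [(181,73),(451,79),(442,151),(190,149)]: pass
print([(d["p"],px(d),at_z(p,px(d),8)[:2]) for d in ctrl.mark_of("tray_mid",p)])
E
```

```text
clock: 9.52
ee_pos: [436.9, 22.6, 66.9]
tool_rot: [-0.0, 0.707, 0.707, -0.0]
ft_force: [-1.0, 0.2, -0.0]
gripper_width: 1.0
from [436.9  22.6  66.9] yaw 90.00 tiltz [-0.0002  0.    ] q [-0.05  0.39  2.06  0.    0.69 -0.05] t 9.5 F [-1.   0.2 -0. ] w 1.00
-> shift [-0.0001  0.0001  0.0669] twist -0.00
[(0.72, [315.2, 115.6], array([434.82713006,  97.0862708 ]))]
```

```bash
python3 -m crank '[[0,0,0.03,0,-1],[0,0,0.06,0,-1],[0,0,0.067,0,-1],[0,0,0.067,0,-1],[0,0,0.067,0,1],[0,0,0.067,0,1],[0,0,0.067,0,1],[0,0,0.067,0,1],[0,0,0.067,0,1],[0,0,0.067,0,1]]'
python3 -m crank '[[0,0,-0.005,0,1],[0,0,-0.02,0,1],[0,0,-0.03,0,1],[0,0,-0.03,0,1]]'
python3 - <<'E'
from h import *
p=cap("wrist");save(p,"w3")
plan(437,22,30,90)
E
```

```text
clock: 10.88
ee_pos: [437.0, 22.6, 0.5]
tool_rot: [0.0, 0.707, 0.707, 0.0]
ft_force: [-1.3, -0.7, 8.7]
gripper_width: 0.272
clock: 11.38
ee_pos: [437.5, 22.6, 31.0]
tool_rot: [0.001, 0.707, 0.707, 0.001]
ft_force: [0.1, -0.4, -2.0]
gripper_width: 0.267
from [437.2  22.6  30.5] yaw 90.00 tiltz [ 0.0011 -0.    ] q [-0.05  0.47  2.07  0.    0.6  -0.05] t 11.4 F [-0.1  0.1 -2.1] w 0.27
-> shift [-0.0006 -0.0002  0.0005] twist -0.00
```

```bash
python3 -m crank '[[0.03,0,-0.02,0,1],[0.06,0.01,-0.02,3,1],[0.085,0.03,-0.02,7.2,1],[0.0988,0.057,-0.02,7.2,1],[0.0988,0.057,-0.01,7.2,1],[0.0988,0.057,0,7.2,1],[0.0988,0.057,0,7.2,1]]'
python3 - <<'E'
from h import *
np.set_printoptions(precision=1,suppress=True)
plan(494,121.4,2,82.8)
p=cap("wrist");save(p,"w3")
for k,z in [("bar1",140),("tray_mid",38)]:
    print(k,[(round(d["p"],2),np.round(px(d)),at_z(p,px(d),z)[:2]) for d in ctrl.mark_of(k,p)][:5])
p=cap("side")
for k,z in [("bar1",140),("dispenser",0),("tray_mid",38)]:
    print(k,[(round(d["p"],2),np.round(px(d)),at_z(p,px(d),z)[:2]) for d in ctrl.mark_of(k,p)][:5])
E
```

```text
clock: 12.3
ee_pos: [492.5, 120.8, 28.8]
tool_rot: [-0.001, 0.75, 0.661, -0.001]
ft_force: [0.7, 0.2, -1.5]
gripper_width: 0.272
from [492.5 120.8  28.8] yaw 82.77 tiltz [-0. -0.] q [ 0.1  0.6  1.9 -0.   0.7  0.3] t 12.3 F [ 0.7  0.2 -1.5] w 0.27
-> shift [0. 0. 0.] twist -0.03
bar1 []
tray_mid [(0.88, array([315., 119.]), array([500.3, 196.5]))]
bar1 [(0.74, array([251., 134.]), array([427.8, 247.1])), (0.52, array([318., 119.]), array([601.5, 234.5]))]
dispenser []
tray_mid [(0.66, array([292., 170.]), array([506.5, 186.6]))]
```

View pics/w3.png

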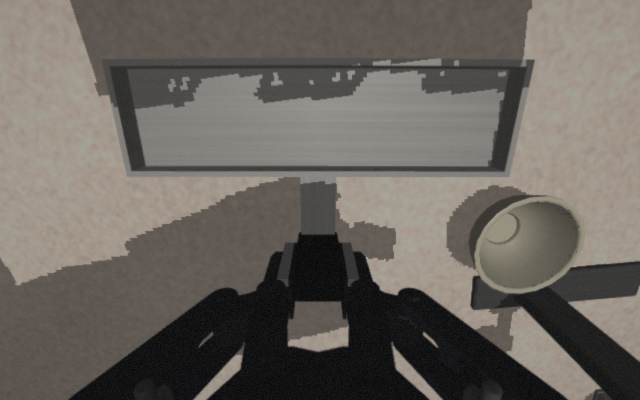

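```bash
python3 -m crank '[[0.001,0.004,0.015,0,1],[0.001,0.004,0.0275,0,1],[0.001,0.004,0.0285,0,1],[0.001,0.004,0.0285,0,1],[0.001,0.004,0.0285,0,-1],[0.001,0.004,0.0285,0,-1],[0.001,0.004,0.0285,0,-1],[0.001,0.004,0.0285,0,-1],[0.001,0.004,0.0285,0,-1]]'
python3 -m crank '[[0,0,-0.04,0,-1],[0,0,-0.08,0,-1],[-0.04,0,-0.12,0,-1],[-0.1,0,-0.18,0,-1],[-0.15,0,-0.23,0,-1],[-0.15,0,-0.28,0,-1],[-0.15,0,-0.28,0,-1],[-0.15,0,-0.28,0,-1]]'
python3 - <<'E'
from h import *
np.set_printoptions(precision=1,suppress=True)
plan(494,121.4,2,82.8)
p=cap("wrist");save(p,"w4")
for k,z in [("bar1",140),("tray_mid",8),("ramekin",0)]:
    print(k,[(round(d["p"],2),np.round(px(d)),at_z(p,px(d),z)[:2]) for d in ctrl.mark_of(k,p)][:5])
for n in ["side","top"]:
  p=cap(n)
  for k,z in [("bar1",140),("dispenser",0),("tray_mid",8)]:
    print(k,[(round(d["p"],2),np.round(px(d)),at_z(p,px(d),z)[:2]) for d in ctrl.mark_of(k,p)][:5])
E
```

```text
clock: 13.78
ee_pos: [498.1, 121.9, 1.5]
tool_rot: [0.0, 0.75, 0.661, 0.0]
ft_force: [0.7, -0.4, 0.1]
gripper_width: 1.004
clock: 14.78
ee_pos: [479.2, -26.9, 281.5]
tool_rot: [0.0, 0.75, 0.661, 0.0]
ft_force: [-0.1, 0.4, -1.1]
gripper_width: 0.998
from [479.2 -26.9 281.5] yaw 82.78 tiltz [0. 0.] q [-0.1  0.2  1.7  0.   1.2 -0. ] t 14.8 F [-0.1  0.4 -1.1] w 1.00
-> shift [ 0.1 -0.   0.3] twist -0.02
bar1 []
tray_mid []
ramekin []
bar1 [(0.58, array([317., 117.]), array([603. , 241.3])), (0.56, array([281., 127.]), array([504.8, 239.5])), (0.56, array([247., 132.]), array([421.2, 260.1]))]
dispenser [(0.63, array([292., 167.]), array([521.3, 232. ])), (0.29, array([404., 194.]), array([752.7,  23.7]))]
tray_mid [(0.75, array([283., 181.]), array([479.4, 184.9])), (0.51, array([249., 132.]), array([453.5, 416.3]))]
bar1 [(0.79, array([198., 204.]), array([513.3, 247.5])), (0.71, array([204., 167.]), array([593.3, 235.9])), (0.62, array([196., 244.]), array([429.8, 248.3]))]
dispenser [(0.28, array([233., 232.]), array([465.2, 196.6]))]
tray_mid [(0.78, array([232., 230.]), array([469.1, 197.9]))]
```

View pics/w4.png

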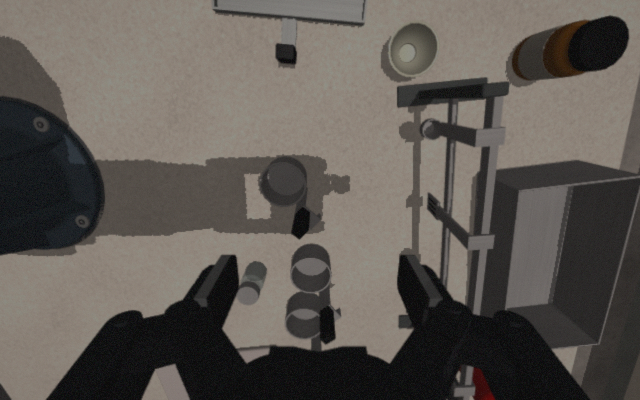

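Run:
```python
from h import *
np.set_printoptions(precision=1,suppress=True)
p=cap("wrist")
for u in [(214,12),(363,24)]: print(at_z(p,u,16))
print(at_z(p,(287,62),45))
```

```text
[370.  183.8  16. ]
[561.3 145.2  16. ]
[457.1 108.9  45. ]
```

```bash
python3 -c "
from h import *
plan(457.5,118,60,78.6)"
```

```text
from [479.2 -26.9 281.4] yaw 82.80 tiltz [-0.0001  0.    ] q [-0.15  0.16  1.74  0.    1.24 -0.03] t 15.4 F [0.6 1.5 0.3] w 1.00
-> shift [ 0.141  -0.0397  0.2214] twist 4.20
```

```bash
python3 -m crank '[[0.141,-0.0397,0.1,4.2,-1],[0.141,-0.0397,0.1,4.2,-1],[0.141,-0.0397,0.1,4.2,-1],[0.141,-0.0397,0.2214,4.2,-1],[0.141,-0.0397,0.2214,4.2,-1],[0.141,-0.0397,0.28,4.2,-1],[0.141,-0.0397,0.28,4.2,-1]]'
python3 -m crank '[[0,0,0,0,1],[0,0,0,0,1],[0,0,0,0,1],[0,0,0,0,1],[0,0,0,0,1],[0,0,0,0,1],[0,0,-0.015,0,1],[0,0,-0.015,0,1]]'
python3 -c "
from h import *
plan(497.5,124,1,84.3)"
```

```text
clock: 16.3
ee_pos: [454.8, 117.5, -1.5]
tool_rot: [-0.002, 0.774, 0.633, -0.003]
ft_force: [0.1, 0.3, 0.9]
gripper_width: 1.0
clock: 17.3
ee_pos: [458.3, 118.0, 17.8]
tool_rot: [0.001, 0.774, 0.633, 0.001]
ft_force: [-0.8, -0.2, -1.9]
gripper_width: 0.275
from [458.3 118.   17.8] yaw 78.60 tiltz [0.0023 0.0004] q [0.15 0.54 1.99 0.   0.62 0.35] t 17.3 F [-0.8 -0.2 -1.9] w 0.27
-> shift [0.0136 0.0372 0.0169] twist -5.70
```

```bash
python3 -m crank '[[0.0136,0.0372,0,-5.7,1],[0.0136,0.0372,0,-5.7,1],[0.0136,0.0372,0.01,-5.7,1],[0.0136,0.0372,0.016,-5.7,1],[0.0136,0.0372,0.016,-5.7,1],[0.0136,0.0372,0.016,-5.7,-1],[0.0136,0.0372,0.016,-5.7,-1],[0.0136,0.0372,0.016,-5.7,-1],[0.0136,0.0372,0.016,-5.7,-1]]'
python3 -m crank '[[0,0,-0.05,0,-1],[0,0,-0.1,0,-1],[-0.05,0,-0.15,0,-1],[-0.1,0,-0.2,0,-1],[-0.12,0,-0.25,0,-1],[-0.12,0,-0.3,0,-1],[-0.12,0,-0.3,0,-1],[-0.12,0,-0.3,0,-1]]'
python3 - <<'E'
from h import *
np.set_printoptions(precision=1,suppress=True)
plan(440,-80,110,127)
p=cap("wrist");save(p,"w5")
for k,z in [("bar1",140),("tray_mid",8),("ramekin",0),("hung1",177)]:
    print(k,[(round(d["p"],2),np.round(px(d)),at_z(p,px(d),z)[:2]) for d in ctrl.mark_of(k,p)][:5])
for n in ["side","top"]:
  p=cap(n)
  for k,z in [("bar1",140),("dispenser",0),("tray_mid",8),("hung1",177)]:
    print(n,k,[(round(d["p"],2),np.round(px(d)),at_z(p,px(d),z)[:2]) for d in ctrl.mark_of(k,p)][:5])
E
```

```text
clock: 18.42
ee_pos: [496.5, 123.9, 0.2]
tool_rot: [-0.0, 0.741, 0.671, -0.0]
ft_force: [0.5, 0.1, -0.9]
gripper_width: 0.998
clock: 19.42
ee_pos: [484.3, 4.6, 299.6]
tool_rot: [-0.0, 0.741, 0.671, -0.0]
ft_force: [-0.2, 0.7, -1.1]
gripper_width: 1.0
from [484.3   4.6 299.6] yaw 84.30 tiltz [-0.  0.] q [-0.1  0.1  1.7  0.   1.3  0. ] t 19.4 F [-0.2  0.7 -1.1] w 1.00
-> shift [-0.1 -0.   0.2] twist -42.70
bar1 []
tray_mid [(0.65, array([317.,  14.]), array([502.9, 202.4]))]
ramekin [(0.86, array([404.,  84.]), array([625.7, 100.6]))]
hung1 [(0.59, array([471., 265.]), array([ 651. , -106.7])), (0.59, array([479., 175.]), array([650.4,   1.4])), (0.41, array([452., 399.]), array([ 642.8, -327.4]))]
side bar1 [(0.7, array([249., 131.]), array([426.7, 258.5])), (0.62, array([281., 127.]), array([504.8, 239.5])), (0.46, array([316., 120.]), array([595.3, 230.2]))]
side dispenser [(0.86, array([292., 167.]), array([521.9, 233.7]))]
side tray_mid [(0.82, array([291., 175.]), array([505.4, 198.4])), (0.51, array([331., 313.]), array([ 444.7, -207.3])), (0.19, array([317., 116.]), array([664.6, 402.8]))]
side hung1 [(0.69, array([465., 283.]), array([ 644.8, -321.3])), (0.66, array([429., 236.]), array([ 640. , -212.1])), (0.57, array([403., 194.]), array([ 650.3, -101.2])), (0.56, array([372., 161.]), array([637. ,   8.3]))]
top bar1 [(0.65, array([200., 205.]), array([511.8, 241.2])), (0.64, array([200., 167.]), array([594.8, 242.9])), (0.48, array([196., 243.]), array([430.6, 249.2]))]
top dispenser []
top tray_mid [(0.68, array([228., 217.]), array([500.8, 207.9]))]
top hung1 [(0.78, array([362., 140.]), array([ 638.7, -102.5])), (0.56, array([413., 138.]), array([ 641.7, -208.8])), (0.54, array([464., 138.]), array([ 640.3, -315.5])), (0.54, array([311., 139.]), array([642.3,   3.8]))]
```

View pics/w5.png

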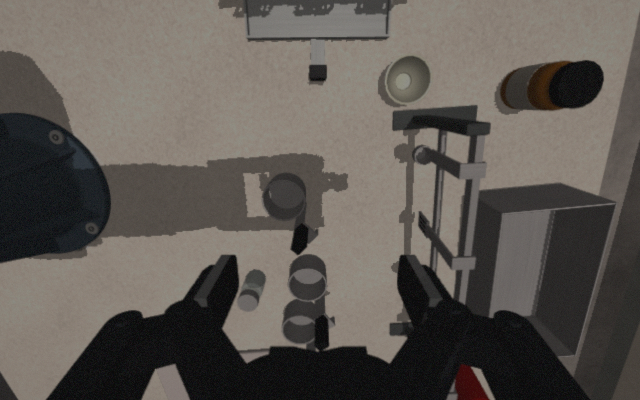

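Run:
```python
from h import *
np.set_printoptions(precision=1,suppress=True)
p=cap("wrist")
a=at_z(p,(285,190),50)
for u,z in [((301,230),93),((300,254),148),((293,248),148),((308,248),148),((301,252),148)]: print(at_z(p,u,z))
print(a)
b=at_z(p,(300,253),148)
plan(450,-80,260,130)
```

```text
[452.1 -82.1  93. ]
[453.  -89.1 148. ]
[445.4 -79.8 148. ]
[463.9 -81.7 148. ]
[454.6 -86.4 148. ]
[431.2 -33.4  50. ]
from [484.8   4.5 300.5] yaw 84.30 tiltz [0. 0.] q [-0.1  0.1  1.7  0.   1.3  0. ] t 20.2 F [-0.4 -0.2 -0.4] w 1.00
-> shift [-0.1 -0.   0. ] twist -45.70
```

```bash
python3 -c "
from h import *
plan(452,-80,220,126)"
```

```text
from [484.8   4.5 300.5] yaw 84.30 tiltz [0.0001 0.    ] q [-0.09  0.15  1.7   0.    1.29  0.01] t 20.2 F [-0.4 -0.2 -0.4] w 1.00
-> shift [-0.0873 -0.0242  0.0805] twist -41.70
```

```bash
python3 -m crank '[[-0.0873,-0.0242,0.0805,-41.7,-1],[-0.0873,-0.0242,0.0805,-41.7,-1],[-0.0873,-0.0242,0.0805,-41.7,-1],[-0.0873,-0.0242,0.0805,-41.7,-1],[-0.0873,-0.0242,0.0805,-41.7,-1],[-0.0873,-0.0242,0.0805,-41.7,-1]]'
python3 - <<'E'
from h import *
p=cap("wrist");save(p,"w6");np.save("w6.npy",np.r_[p["R"].ravel(),p["t"]])
plan(452,-80,220,126)
for k,z in [("cup1_mid",25),("tray_mid",8)]:
    print(k,[(round(d["p"],2),np.round(px(d)),at_z(p,px(d),z)[:2].round(1)) for d in ctrl.mark_of(k,p)][:5])
E
```

```text
clock: 20.98
ee_pos: [452.1, -79.9, 220.1]
tool_rot: [0.0, 0.456, 0.89, 0.0]
ft_force: [-0.8, 0.6, 0.4]
gripper_width: 1.002
from [452.1 -79.9 220.1] yaw 125.83 tiltz [ 0.0002 -0.0001] q [-0.28  0.18  1.87 -0.    1.09 -0.9 ] t 21.0 F [ 0.3 -0.3 -0.5] w 1.00
-> shift [-0.0001 -0.0001  0.0001] twist -0.17
cup1_mid [(0.56, array([214., 278.]), array([ 422.6, -299.7]))]
tray_mid []
```

View pics/w6.png

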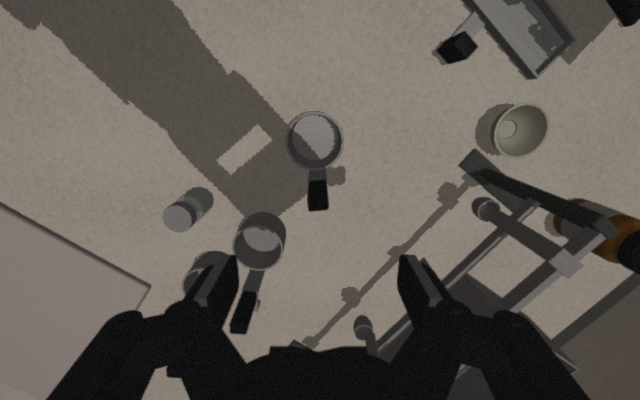

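```bash
cat >> h.py <<'E'
def cupfit(p,rim,back,ztop=148,zrim=50):
    """rim: pixel box of outer rim (l,t,r,b); back: pixels of left/right back corners of block top -> bowl centre, yaw(deg), grip point"""
    from scipy.optimize import least_squares
    a=np.linspace(0,2*np.pi,60)
    def res(v):
        x,y,ps=v; c,s=np.cos(ps),np.sin(ps)
        P=proj(p,np.c_[x+34*np.cos(a),y+34*np.sin(a),np.full(60,zrim)])
        B=proj(p,[[x+c*47-s*d,y+s*47+c*d,ztop] for d in (-9,9)])
        e=np.r_[P[:,0].min()-rim[0],P[:,1].min()-rim[1],P[:,0].max()-rim[2],P[:,1].max()-rim[3]]
        B=B[np.argsort(B[:,0])]
        return np.r_[e,(B-np.array(back)).ravel()]
    c0=at_z(p,((rim[0]+rim[2])/2,(rim[1]+rim[3])/2),zrim)[:2]; g0=at_z(p,np.mean(back,0),ztop)[:2]
    r=least_squares(res,[*c0,np.arctan2(*(g0-c0)[::-1])]); x,y,ps=r.x
    print("centre %.1f %.1f yaw %.1f"%(x,y,np.degrees(ps)),"grip %.1f %.1f"%(x+40*np.cos(ps),y+40*np.sin(ps)),"res",r.fun.round(1),"raw",c0,g0)
    return r.x
E
python3 - <<'E'
from h import *
p=cap("wrist")
cupfit(p,(287,110,342.5,168),[(309,210.5),(328.5,210)])
cv2.imwrite("pics/w6c.png",cv2.resize(cv2.cvtColor(p["image"],cv2.COLOR_RGB2BGR)[90:240,240:400],None,fx=4,fy=4,interpolation=cv2.INTER_CUBIC))
E
```

```text
centre 425.2 -48.1 yaw -49.4 grip 451.2 -78.5 res [-1.7 -0.2  2.   1.6 -0.6  0.1  0.4 -1. ] raw [423.89544494 -46.67561249] [456.05926867 -84.07657852]
```

View pics/w6c.png

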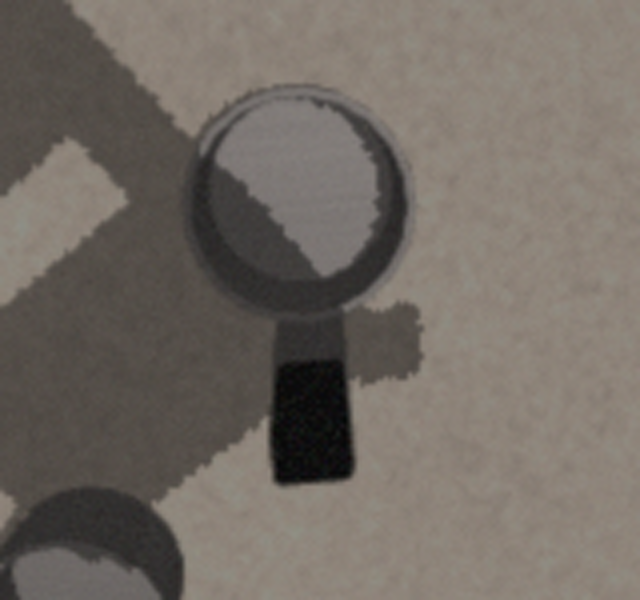

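```bash
python3 -c "
from h import *
plan(451.2,-78.5,84,130.6)"
```

```text
from [452.  -79.9 220. ] yaw 125.93 tiltz [ 0.0001 -0.    ] q [-0.28  0.18  1.87 -0.    1.09 -0.9 ] t 21.2 F [ 0.6  0.1 -0.7] w 1.00
-> shift [1.60e-03 1.00e-04 1.36e-01] twist -4.67
```

```bash
python3 -m crank '[[0.0016,0,0.05,-4.67,-1],[0.0016,0,0.1,-4.67,-1],[0.0016,0,0.136,-4.67,-1],[0.0016,0,0.136,-4.67,-1],[0.0016,0,0.136,-4.67,1],[0.0016,0,0.136,-4.67,1],[0.0016,0,0.136,-4.67,1],[0.0016,0,0.136,-4.67,1],[0.0016,0,0.136,-4.67,1],[0.0016,0,0.136,-4.67,1]]'
python3 -m crank '[[0,0,-0.005,0,1],[0,0,-0.03,0,1],[0,0,-0.06,0,1],[0,0,-0.1,0,1],[0,0,-0.1,0,1]]'
python3 - <<'E'
from h import *
p=cap("wrist");save(p,"w7")
plan(452,-80,220,126)
E
```

```text
clock: 22.42
ee_pos: [451.4, -78.9, 84.6]
tool_rot: [0.0, 0.417, 0.909, -0.0]
ft_force: [-1.1, -1.8, 7.7]
gripper_width: 0.204
clock: 23.05
ee_pos: [452.3, -78.9, 186.4]
tool_rot: [0.002, 0.417, 0.909, 0.0]
ft_force: [-1.1, -0.2, -1.0]
gripper_width: 0.201
from [451.4 -78.7 184.7] yaw 130.67 tiltz [ 0.0019 -0.0005] q [-0.27  0.22  1.91  0.    1.   -0.98] t 23.1 F [-1.   0.6 -2.4] w 0.21
-> shift [-0.0015 -0.0003 -0.0353] twist 4.67
```

View pics/w7.png

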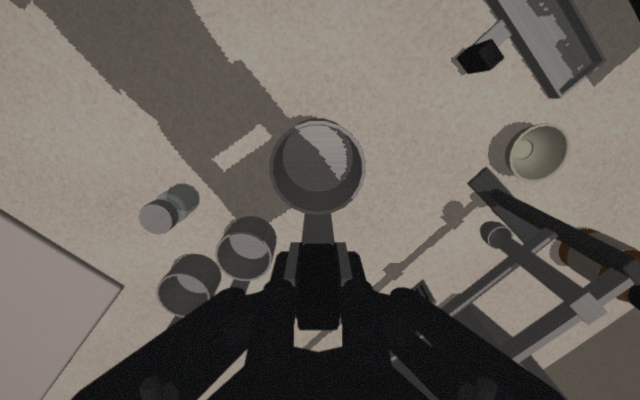

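```bash
cat >> h.py <<'E'
def incup(p,rim,s,zr):
    """centre of held cup's rim in tool axes relative to TCP (mm)"""
    from scipy.optimize import least_squares
    a=np.linspace(0,2*np.pi,60)
    def res(v):
        P=proj(p,np.c_[v[0]+34*np.cos(a),v[1]+34*np.sin(a),np.full(60,v[2])])
        return np.r_[P[:,0].min()-rim[0],P[:,1].min()-rim[1],P[:,0].max()-rim[2],P[:,1].max()-rim[3]]
    c=at_z(p,((rim[0]+rim[2])/2,(rim[1]+rim[3])/2),zr)
    r=least_squares(res,c); d=rq(s["tool_rot"]).T@(r.x-np.array(s["ee_pos"]))
    print("rim centre world",r.x.round(1),"tool",d.round(1),"res",r.fun.round(1)); return d
E
python3 - <<'E'
from h import *
s=ctrl.sense();p=cap("wrist")
incup(p,(270.5,118,365.5,214),s,150)
# gate geometry: print planning for lanes
E
```

```text
rim centre world [425.6 -48.5 147.7] tool [39.7  0.1 36.9] res [-0.7  0.7  0.7 -0.8]
```

Run:
```python
from h import *
np.set_printoptions(precision=1,suppress=True)
L=np.array([509,236.]);ang=np.radians(6);ex=np.array([np.sin(ang),np.cos(ang)]);ey=np.array([-np.cos(ang),np.sin(ang)])
def W(x,y,z): return [*(L+ex*x+ey*y),z]
out=[]
for n,box in (("top",(95,120,235,280)),("side",(205,30,345,165))):
    p=cap(n);im=cv2.cvtColor(p["image"],cv2.COLOR_RGB2BGR)
    l,t,r,b=box;f=5 if n=="side" else 4.6
    f=400/(r-l)*1.0
    f=2.85
    c=cv2.resize(im[t:b,l:r],None,fx=f,fy=f,interpolation=cv2.INTER_CUBIC)
    c=cv2.convertScaleAbs(c,alpha=1.4,beta=10)
    for y in (-85,0,85):
        for q,col in (([W(8,y-23.5,140),W(8,y+23.5,140)],(0,0,255)),([W(0,y-18,180),W(0,y+18,180)],(0,255,0))):
            P=[tuple(int(v) for v in (u-[l,t]+.5)*f) for u in proj(p,q)]
            for a in P: cv2.circle(c,a,2,col,-1)
    out.append(c)
    R=[[],[],[]]
    for i in range(6):
        q=cap(n)
        for d in ctrl.mark_of("bar1",q):
            w=at_z(q,px(d),140)[:2]
            for j,X in enumerate((596,510,426)):
                if np.hypot(w[0]-X,w[1]-243)<25: R[j].append(w)
    print(n,[(len(r),np.mean(r,0)) for r in R if r])
h=max(o.shape[0] for o in out)
out=[cv2.copyMakeBorder(o,0,h-o.shape[0],0,0,cv2.BORDER_CONSTANT) for o in out]
m=np.hstack(out);print(m.shape);cv2.imwrite("pics/m1.png",m)
```

```text
top [(6, array([592.5, 236.8])), (6, array([513.2, 246.7])), (6, array([427.3, 248.5]))]
side [(5, array([425.1, 253.6]))]
(456, 798, 3)
```

View pics/m1.png

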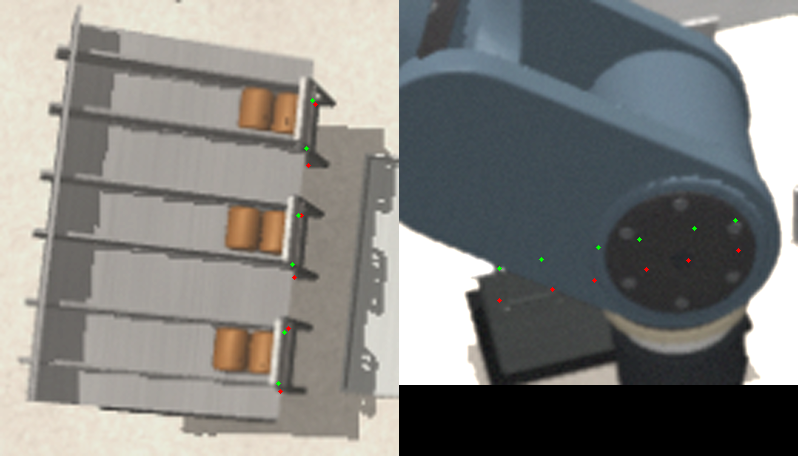

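Run:
```python
from h import *
from scipy.optimize import least_squares
p=cap("top")
tips=np.array([(334,103),(325,164.5),(323,215),(316,277),(310,326),(304,391)])/2.85+[94.5,119.5]
for xo in (-4,-7):
  own=[(xo,y+s*25,138) for y in (-85,0,85) for s in (-1,1)]
  def W(v,o):
    ex=np.array([np.sin(v[2]),np.cos(v[2])]);ey=np.array([-np.cos(v[2]),np.sin(v[2])])
    return [[*(v[:2]+ex*a+ey*b),z] for a,b,z in o]
  r=least_squares(lambda v:(proj(p,W(v,own))-tips).ravel(),[510,235,.1])
  print(xo,r.x.round(3),np.degrees(r.x[2]).round(2),r.fun.round(1))
for u in [(314,62),(273,418),(316,80),(303,165)]: print(u,at_z(p,np.array(u)/2.85+[94.5,119.5],180).round(1))
```

```text
-4 [5.10984e+02 2.32964e+02 8.60000e-02] 4.91 [-0.2 -0.5  0.6  0.7 -0.4 -1.  -0.3  0.5  0.2 -0.3 -0.   0.6]
-7 [5.11241e+02 2.35953e+02 8.60000e-02] 4.91 [-0.2 -0.5  0.6  0.7 -0.4 -1.  -0.3  0.5  0.2 -0.3 -0.   0.6]
(314, 62) [640.3 225.  180. ]
(273, 418) [381.9 250.1 180. ]
(316, 80) [626.7 223.2 180. ]
(303, 165) [563.8 231.5 180. ]
```

```bash
python3 -c "
from h import *
plan(499,107,160,84.8)"
```

```text
from [451.1 -78.7 184. ] yaw 130.67 tiltz [0. 0.] q [-0.27  0.22  1.91  0.    1.   -0.98] t 24.5 F [-0.6  0.5 -1.5] w 0.20
-> shift [0.1096 0.1573 0.024 ] twist 45.87
```

```bash
python3 -m crank '[[0.03,0.04,0,10,1],[0.06,0.08,0,20,1],[0.09,0.12,0.01,30,1],[0.1096,0.1573,0.024,40,1],[0.1096,0.1573,0.024,45.87,1],[0.1096,0.1573,0.024,45.87,1],[0.1096,0.1573,0.024,45.87,1]]' >/dev/null
python3 -c "
from h import *
plan(505.6,177.0,160,84.8)"
```

```text
from [498.9 106.6 160.1] yaw 84.90 tiltz [ 0.0002 -0.    ] q [ 0.12  0.35  1.81 -0.    0.98  0.21] t 25.4 F [-0.1  0.4 -1.3] w 0.20
-> shift [0.0707 0.0004 0.0001] twist 0.10
```

```bash
python3 -m crank '[[0.03,0,0,0.1,1],[0.055,0,0,0.1,1],[0.0707,0.0004,0,0.1,1],[0.0707,0.0004,0,0.1,1],[0.0707,0.0004,0,0.1,1]]'
python3 -m crank '[[0,0,-0.005,0,1],[0,0,-0.01,0,1],[0,0,-0.013,0,1],[0,0,-0.016,0,1],[0,0,-0.019,0,1],[0,0,-0.022,0,1],[0,0,-0.022,0,1]]'
python3 -c "
from h import *
p=cap('wrist');save(p,'w8')
for k in ('piece1a','bar1','cup1_mid'):print(k,[(round(d['p'],2),np.round(px(d))) for d in ctrl.mark_of(k,p)])
p=cap('top');save(p,'t8')
for k in ('piece1a',):print(k,[(round(d['p'],2),np.round(px(d))) for d in ctrl.mark_of(k,p)])"
```

```text
clock: 26.0
ee_pos: [505.7, 176.6, 160.0]
tool_rot: [0.0, 0.739, 0.674, -0.0]
ft_force: [-0.2, -0.0, -2.0]
gripper_width: 0.203
clock: 26.88
ee_pos: [505.7, 177.4, 182.1]
tool_rot: [0.0, 0.739, 0.674, 0.0]
ft_force: [1.6, 0.1, -2.3]
gripper_width: 0.2
piece1a [(0.59, array([489., 141.]))]
bar1 []
cup1_mid []
piece1a [(0.56, array([466., 137.]))]
```

```bash
python3 -m crank '[[0,0,-0.003,0,1],[0,0,-0.006,0,1],[0,0,-0.009,0,1],[0,0,-0.011,0,1],[0,0,-0.011,0,1],[0,0,-0.011,0,1],[0,0,-0.011,0,1],[0,0,-0.011,0,1]]'
python3 -c "
from h import *
p=cap('wrist');save(p,'w9')
o=[cv2.cvtColor(p['image'],cv2.COLOR_RGB2BGR)]
p=cap('top');im=cv2.cvtColor(p['image'],cv2.COLOR_RGB2BGR)[120:280,95:315]
m=np.vstack([cv2.resize(o[0],(640,400))[:260],cv2.resize(im,(640,465))[:330]]);cv2.imwrite('pics/m2.png',m);print(m.shape)"
```

```text
clock: 28.18
ee_pos: [505.8, 177.4, 193.0]
tool_rot: [-0.0, 0.739, 0.674, 0.0]
ft_force: [0.5, 0.3, -2.7]
gripper_width: 0.201
(590, 640, 3)
```

View pics/m2.png

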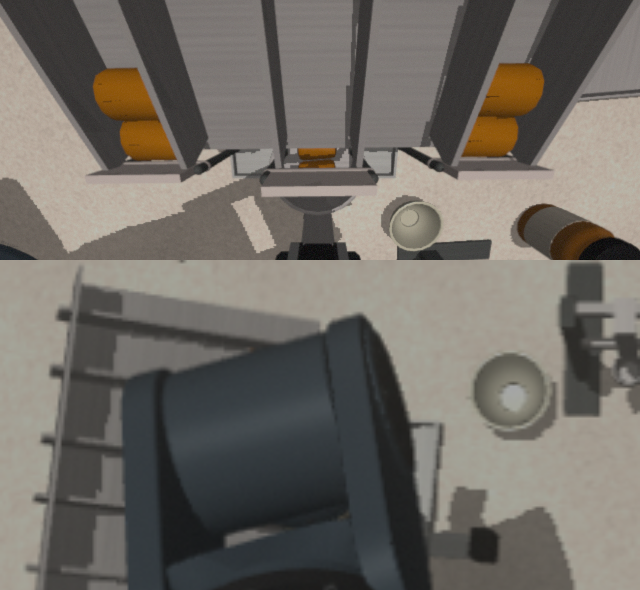

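```bash
python3 -m crank '[[0,0,0.006,0,1],[0,0,0.012,0,1],[0,0,0.02,0,1],[0,0,0.028,0,1],[0,0,0.035,0,1],[0,0,0.035,0,1],[-0.03,0,0.035,0,1],[-0.06,0,0.035,0,1],[-0.09,0,0.035,0,1],[-0.09,0,0.035,0,1]]'
cat >> h.py <<'E'
def orange(p):
    h=cv2.cvtColor(p["image"],cv2.COLOR_RGB2HSV); m=((h[...,0]>8)&(h[...,0]<22)&(h[...,1]>150)&(h[...,2]>60)).astype(np.uint8)
    n,_,st,c=cv2.connectedComponentsWithStats(m)
    return [(st[i].tolist(),c[i].round(0).tolist()) for i in range(1,n) if st[i][4]>60]
E
python3 -c "
from h import *
s=ctrl.sense();p=cap('wrist');save(p,'w10');print(orange(p))
P=cap('top');print(orange(P))
a=np.linspace(0,6.28,40);c=np.array(s['ee_pos'])+rq(s['tool_rot'])@[39.7,0,37]
q=proj(p,np.c_[c[0]+34*np.cos(a),c[1]+34*np.sin(a),np.full(40,c[2])]);print(q.min(0),q.max(0))
plan(480,-53,240,180)"
```

```text
clock: 29.52
ee_pos: [497.5, 86.4, 158.3]
tool_rot: [0.0, 0.74, 0.673, 0.0]
ft_force: [-0.6, 0.4, -1.3]
gripper_width: 0.202
[([298, 132, 38, 58, 1969], [317.0, 161.0]), ([626, 159, 14, 50, 371], [633.0, 183.0])]
[]
[269.94888261 118.4034405 ] [366.30005101 212.99560363]
from [497.7  87.9 158.3] yaw 84.66 tiltz [0.0006 0.0002] q [0.08 0.34 1.82 0.   0.97 0.18] t 29.6 F [ 0.9  0.7 -2.7] w 0.20
-> shift [-0.1419 -0.0045 -0.0818] twist -95.34
```

```bash
python3 -m crank '[[-0.02,0,-0.02,-10,1],[-0.05,0.005,-0.04,-20,1],[-0.08,0.01,-0.06,-30,1],[-0.1,0.02,-0.08,-40,1],[-0.13,0.03,-0.092,-50,1],[-0.13,0.03,-0.092,-60,1],[-0.13,0.04,-0.092,-70,1],[-0.13,0.05,-0.092,-80,1],[-0.13,0.05,-0.092,-90,1],[-0.13,0.05,-0.092,-95.34,1]]'
python3 - <<'E'
from h import *
np.set_printoptions(precision=1,suppress=True)
plan(560,-49,250,180)
s=ctrl.sense();p=cap("wrist");save(p,"w11");print(orange(p),-p["R"].T@p["t"])
print("hung",[(round(d["p"],2),np.round(px(d)),at_z(p,px(d),177)[:2]) for d in ctrl.mark_of("hung1",p)])
# averages
H={}
for n in ("top","side"):
  for i in range(4):
    q=cap(n)
    for d in ctrl.mark_of("hung1",q):
        w=at_z(q,px(d),177)[:2]
        for j,y in enumerate((-318,-210,-104,5)):
            if abs(w[1]-y)<20 and abs(w[0]-642)<20: H.setdefault((n,j),[]).append(w)
for k in sorted(H): print(k,len(H[k]),np.mean(H[k],0),np.std(H[k],0))
im=cv2.cvtColor(cap("top")["image"],cv2.COLOR_RGB2BGR)
cv2.imwrite("pics/t11.png",im)
E
```

```text
clock: 30.88
ee_pos: [535.6, -45.4, 250.0]
tool_rot: [0.0, -0.003, 1.0, 0.0]
ft_force: [-1.2, 0.1, -1.7]
gripper_width: 0.2
from [535.6 -45.4 250. ] yaw -179.66 tiltz [0. 0.] q [-0.2  0.3  1.6  0.   1.2 -1.8] t 30.9 F [-1.2  0.1 -1.7] w 0.20
-> shift [-0. -0. -0.] twist 0.34
[([295, 132, 39, 58, 1958], [315.0, 160.0])] [450.4 -45.7 407.7]
hung [(0.68, array([ 40., 302.]), array([ 643.2, -326.7])), (0.67, array([147., 301.]), array([ 639.9, -215.8]))]
('side', 0) 4 [ 638.7 -322.7] [1.9 1.6]
('side', 1) 4 [ 636.6 -213. ] [1.2 4.4]
('side', 2) 4 [ 648.5 -102.6] [2.8 2.5]
('side', 3) 4 [643.1   6. ] [2.8 2.7]
('top', 0) 4 [ 640.1 -314.5] [1.2 1.5]
('top', 1) 4 [ 641.2 -210. ] [2.9 3.1]
```

Run:
```python
import cv2,numpy as np
w=cv2.imread("pics/w11.png")[235:400]; t=cv2.imread("pics/t11.png")[115:180,280:500]
w=cv2.resize(w,(800,int(165*1.25)),interpolation=cv2.INTER_CUBIC)
t=cv2.resize(t,(800,int(65*800/220)),interpolation=cv2.INTER_CUBIC)
m=cv2.convertScaleAbs(np.vstack([w,t]),alpha=1.6,beta=15);print(w.shape,t.shape);cv2.imwrite("pics/m3.png",m)
```

```text
(206, 800, 3) (236, 800, 3)
```

View pics/m3.png

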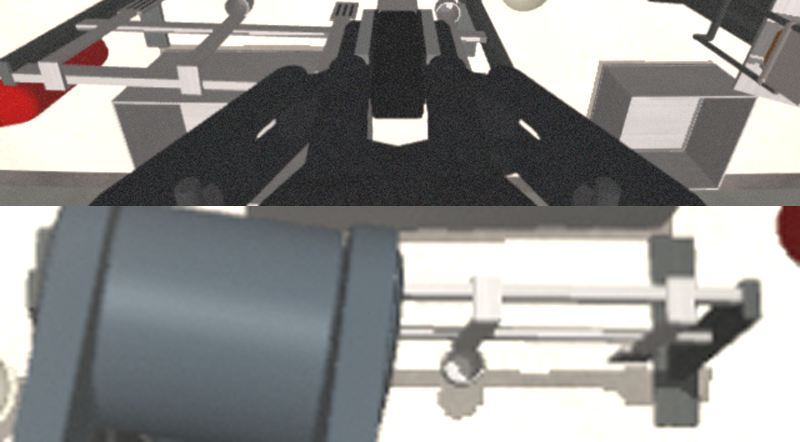

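Run:
```python
from h import *
p=cap("wrist");q=cap("top");g=lambda i:cv2.cvtColor(i["image"],cv2.COLOR_RGB2GRAY).astype(int)
G=g(p);print("wrist rows 284..314")
for a,b in ((75,85),(90,100),(112,122),(180,190)): print(a,G[284:315,a:b].mean(1).round().astype(int).tolist())
T=g(q);print("top rows 132..150")
for a,b in ((424,432),(438,446),(448,456)): print(a,T[132:150,a:b].mean(1).round().astype(int).tolist())
for r in (290,295,300,305): print(r,at_z(p,(95,r),175).round(1),at_z(p,(185,r),175).round(1),at_z(p,(95,r),161).round(1))
for r in (136,138,140,142): print(r,at_z(q,(430,r),175).round(1),at_z(q,(450,r),175).round(1))
```

```text
wrist rows 284..314
75 [28, 28, 34, 40, 53, 62, 59, 58, 57, 58, 57, 58, 60, 76, 106, 124, 126, 125, 125, 128, 143, 159, 160, 159, 158, 158, 159, 160, 161, 160, 159]
90 [158, 158, 159, 159, 158, 126, 69, 59, 59, 59, 57, 58, 58, 65, 89, 122, 126, 126, 126, 127, 135, 153, 160, 161, 159, 154, 144, 130, 121, 109, 97]
112 [158, 157, 158, 154, 147, 134, 91, 63, 57, 58, 58, 58, 58, 58, 66, 104, 124, 126, 126, 126, 124, 110, 68, 58, 59, 59, 58, 57, 58, 57, 58]
180 [58, 58, 58, 57, 58, 58, 58, 58, 59, 59, 58, 60, 59, 59, 58, 59, 69, 105, 127, 128, 129, 128, 127, 107, 77, 60, 59, 59, 57, 54, 51]
top rows 132..150
424 [168, 167, 166, 166, 148, 138, 138, 123, 76, 95, 152, 164, 163, 164, 163, 162, 116, 132]
438 [166, 166, 166, 166, 154, 140, 137, 137, 94, 71, 142, 165, 165, 166, 165, 162, 126, 128]
448 [167, 168, 168, 168, 155, 140, 136, 136, 98, 67, 139, 167, 167, 167, 166, 167, 139, 93]
290 [ 628.  -269.2  175. ] [ 627.2 -178.1  175. ] [ 638.7 -282.6  161. ]
295 [ 634.  -270.8  175. ] [ 633.2 -179.   175. ] [ 645.1 -284.4  161. ]
300 [ 640.1 -272.5  175. ] [ 639.3 -180.   175. ] [ 651.6 -286.1  161. ]
305 [ 646.4 -274.2  175. ] [ 645.4 -181.   175. ] [ 658.2 -287.9  161. ]
136 [ 645.1 -244.9  175. ] [ 644.7 -286.9  175. ]
138 [ 640.8 -244.7  175. ] [ 640.4 -286.7  175. ]
140 [ 636.5 -244.5  175. ] [ 636.1 -286.5  175. ]
142 [ 632.2 -244.3  175. ] [ 631.8 -286.3  175. ]
```

```bash
python3 -c "
from h import *
plan(634.9,-48.6,214,178.3)"
```

```text
from [535.2 -46.3 250. ] yaw -179.96 tiltz [ 0. -0.] q [-0.17  0.29  1.64 -0.    1.2  -1.74] t 31.9 F [-0.1 -0.1 -1.6] w 0.20
-> shift [-0.0997 -0.0023  0.036 ] twist 1.74
```

```bash
python3 -m crank '[[-0.03,-0.0023,0,1.74,1],[-0.06,-0.0023,0,1.74,1],[-0.0997,-0.0023,0,1.74,1],[-0.0997,-0.0023,0.018,1.74,1],[-0.0997,-0.0023,0.036,1.74,1],[-0.0997,-0.0023,0.036,1.74,1],[-0.0997,-0.0023,0.036,1.74,1]]'
python3 - <<'E'
from h import *
plan(634.9,-48.6,214,178.3)
s=ctrl.sense();p=cap("wrist");save(p,"w12");print(orange(p),-p["R"].T@p["t"])
print("hung",[(round(d["p"],2),np.round(px(d)),at_z(p,px(d),177)[:2].round(1)) for d in ctrl.mark_of("hung1",p)])
G=cv2.cvtColor(p["image"],cv2.COLOR_RGB2GRAY).astype(float)
for y in (-190,-170,-150,-130,-80,-20):
    a=proj(p,[[644+.03*(y+180),y,175]])[0]; 
    if 3<a[0]<637 and a[1]<385: r=int(a[1]);print(y,a.round(1),r-10,G[r-10:r+11,int(a[0])-2:int(a[0])+3].mean(1).round().astype(int).tolist())
E
```

```text
clock: 32.8
ee_pos: [634.7, -48.6, 214.6]
tool_rot: [0.0, 0.015, 1.0, -0.0]
ft_force: [0.5, 0.2, -1.1]
gripper_width: 0.204
from [634.7 -48.6 214.6] yaw 178.30 tiltz [ 0.0006 -0.0001] q [-0.15  0.51  1.41  0.    1.22 -1.69] t 32.8 F [ 0.5  0.2 -1.1] w 0.20
-> shift [-0.0002  0.      0.0006] twist -0.00
[([296, 131, 41, 60, 1992], [317.0, 160.0]), ([412, 283, 32, 18, 247], [428.0, 290.0])] [549.5427699  -45.88434466 372.2832496 ]
hung [(0.9, array([104., 234.]), array([ 641.4, -214.9])), (0.85, array([393., 237.]), array([650.4,   8.7])), (0.61, array([249., 237.]), array([ 647.1, -102.1]))]
-190 [137.3 234.4] 224 [58, 59, 60, 60, 60, 69, 101, 127, 129, 128, 130, 129, 129, 129, 124, 104, 64, 58, 59, 58, 58]
-170 [162.6 234.4] 224 [60, 59, 60, 60, 62, 72, 112, 130, 130, 132, 130, 131, 130, 130, 127, 106, 66, 60, 57, 59, 59]
-150 [188.  234.5] 224 [60, 60, 60, 61, 60, 65, 79, 85, 85, 88, 99, 119, 127, 127, 123, 94, 64, 58, 60, 59, 60]
-130 [213.6 234.5] 224 [60, 59, 60, 60, 59, 61, 71, 77, 77, 78, 77, 78, 82, 113, 105, 85, 64, 61, 62, 62, 62]
-80 [277.7 234.6] 224 [60, 59, 59, 59, 60, 61, 72, 76, 76, 75, 77, 77, 75, 77, 76, 69, 60, 60, 59, 60, 61]
-20 [355.  234.5] 224 [60, 58, 58, 59, 61, 64, 75, 78, 77, 77, 78, 84, 106, 111, 115, 146, 160, 166, 166, 165, 163]
```

```bash
python3 -m crank '[[0,0.0015,0.01,0,1],[0,0.0015,0.02,0,1],[0,0.0015,0.03,0,1],[0,0.0015,0.036,0,1],[0,0.0015,0.036,0,1]]'| grep -E "ee|ft"
python3 -m crank '[[0,0,0.003,0,1],[0,0,0.003,0,1]]'| grep -E "ee|ft"
python3 -m crank '[[0,0,0.002,0,1],[0,0,0.002,0,1]]'| grep -E "ee|ft"
```

```text
ee_pos: [634.7, -47.1, 177.4]
ft_force: [0.3, 0.2, -1.6]
ee_pos: [635.0, -47.0, 175.0]
ft_force: [0.0, 0.1, -2.5]
ee_pos: [634.9, -47.0, 172.9]
ft_force: [-0.3, -0.3, -1.4]
```

```bash
python3 -m crank '[[0,0,0.002,0,1],[0,0,0.002,0,1]]'| grep -E "ee|ft"
python3 -m crank '[[0,0,0.001,0,1],[0,0,0.001,0,1]]'| grep -E "ee|ft"
python3 -m crank '[[0,0,0.001,0,1],[0,0,0.001,0,1]]'| grep -E "ee|ft"
```

```text
ee_pos: [634.9, -47.1, 170.8]
ft_force: [-0.3, -0.1, -2.7]
ee_pos: [634.9, -47.0, 169.9]
ft_force: [-0.2, 0.1, -2.3]
ee_pos: [635.0, -47.0, 169.7]
ft_force: [-2.9, 0.6, 5.5]
```

```bash
python3 -m crank '[[0,0,0,0,0.2],[0,0,0,0,0.2],[0,0,0,0,0.2],[0,0,0,0,0.2],[0,0,-0.01,0,0.2],[0,0,-0.03,0,0.2],[0,0,-0.06,0,0.2],[0,0,-0.1,0,0.2],[0,0,-0.1,0,0.2]]'
python3 -c "
from h import *
s=ctrl.sense();p=cap('wrist');save(p,'w13');print(orange(p))
for n,z in (('cup1_mid',107),('hung1',177)):print([(round(d['p'],2),np.round(px(d)),at_z(p,px(d),z)[:2].round(1)) for d in ctrl.mark_of(n,p)])
plan(545,-100,270,118)"
```

```text
clock: 35.9
ee_pos: [636.3, -47.2, 273.1]
tool_rot: [0.003, 0.015, 1.0, -0.0]
ft_force: [0.0, -0.9, -0.8]
gripper_width: 0.4
[([304, 121, 26, 20, 447], [316.0, 130.0]), ([306, 142, 25, 20, 439], [318.0, 151.0]), ([387, 258, 39, 27, 311], [403.0, 266.0])]
[(0.6, array([420., 144.]), array([602.5,  70.8]))]
[(0.94, array([147., 205.]), array([ 642.2, -213.3])), (0.75, array([375., 206.]), array([649.9,   7.7])), (0.73, array([261., 204.]), array([ 643.9, -102.2])), (0.61, array([ 37., 210.]), array([ 643.4, -324.8]))]
from [634.6 -47.  268.4] yaw 178.30 tiltz [-0.001   0.0001] q [-0.15  0.47  1.35 -0.    1.33 -1.69] t 36.0 F [-0.7 -0.  -0.1] w 0.41
-> shift [ 0.088  -0.0556 -0.0015] twist 60.30
```

```bash
python3 -c "
from h import *
plan(461,-236,230,118)"
```

```text
from [634.6 -47.  268.4] yaw 178.30 tiltz [-0.001   0.0001] q [-0.15  0.47  1.35 -0.    1.33 -1.69] t 36.0 F [-0.7 -0.  -0.1] w 0.41
-> shift [ 0.1679 -0.1941  0.0386] twist 60.30
```

```bash
python3 -m crank '[[0.06,0,0,10,0.2],[0.12,0,0,20,-1],[0.168,-0.06,0.0386,30,-1],[0.168,-0.12,0.0386,40,-1],[0.168,-0.194,0.0386,50,-1],[0.168,-0.194,0.0386,60.3,-1],[0.168,-0.194,0.0386,60.3,-1],[0.168,-0.194,0.0386,60.3,-1]]'
cat >> h.py <<'E'
def darkblob(p,roi,th=45):
    l,t,r,b=roi; g=cv2.cvtColor(p["image"],cv2.COLOR_RGB2GRAY)[t:b,l:r]
    n,_,st,c=cv2.connectedComponentsWithStats((g<th).astype(np.uint8))
    return [((st[i,:4]+[l,t,0,0]).tolist(),int(st[i,4])) for i in range(1,n) if st[i,4]>80]
E
python3 - <<'E'
from h import *
p=cap("wrist");save(p,"w14")
plan(461,-236,230,118)
print(proj(p,[[444,-204,50],[462,-238,148],[452,-220,50]]).round(0).tolist())
for k in ["cup1_mid"]:
    print([(round(d["p"],2),np.round(px(d)),at_z(p,px(d),25)[:2].round(1)) for d in ctrl.mark_of(k,p)])
    print([(round(d["p"],2),(np.array(d["box"])*[640,400,640,400]).round(0)) for d in ctrl.spot_in(k,p)])
print(darkblob(p,(250,150,400,250),30))
E
```

```text
clock: 37.05
ee_pos: [461.0, -235.1, 229.8]
tool_rot: [-0.001, 0.514, 0.858, 0.0]
ft_force: [-0.8, -0.3, 0.5]
gripper_width: 1.001
from [ 461.2 -234.9  230. ] yaw 118.18 tiltz [-0.0007  0.0007] q [-0.56  0.28  1.72  0.    1.15 -1.05] t 37.1 F [-0.  -0.   0.4] w 1.00
-> shift [-0.0009 -0.0007  0.    ] twist 0.18
[[317.0, 145.0], [317.0, 204.0], [317.0, 160.0]]
[(0.79, array([266., 196.]), array([ 416.9, -301.2]))]
[(0.59, array([236., 171., 296., 286.])), (0.4, array([286., 117., 344., 217.]))]
[([310, 184, 18, 30], 476)]
```

```bash
cat >> h.py <<'E'
def blockfit(p,roi,x0,th=30):
    """fit grip block (14x18, z 93-148) silhouette -> grip x,y, cup yaw deg"""
    from scipy.optimize import minimize
    l,t,r,b=roi; m=np.zeros(p["image"].shape[:2],np.uint8); g=cv2.cvtColor(p["image"],cv2.COLOR_RGB2GRAY)
    m[t:b,l:r]=(g[t:b,l:r]<th)
    n,lab,st,c=cv2.connectedComponentsWithStats(m); i=1+np.argmax(st[1:,4]); m=(lab==i).astype(np.uint8)
    S=8; u0,v0=st[i,0]-10,st[i,1]-10; w,h=st[i,2]+20,st[i,3]+20
    M=cv2.resize(m[v0:v0+h,u0:u0+w]*1.0,(w*S,h*S),interpolation=cv2.INTER_LINEAR)
    def f(v):
        a=np.radians(v[2]);c,s=np.cos(a),np.sin(a)
        P=proj(p,[[v[0]+c*i-s*j,v[1]+s*i+c*j,z] for i in(-7,7) for j in(-9,9) for z in(93,148)])
        H=cv2.convexHull(((P-[u0,v0]+.5)*S).astype(np.float32)).astype(np.int32)
        I=np.zeros(M.shape);cv2.fillConvexPoly(I,H,1); return np.abs(I-M).sum()/M.sum()
    x0=np.array(x0,float); r=minimize(f,x0,method="Nelder-Mead",options=dict(initial_simplex=[x0,x0+[5,0,0],x0+[0,5,0],x0+[0,0,10]],xatol=.05,fatol=1e-4,maxiter=400))
    r=minimize(f,r.x,method="Nelder-Mead",options=dict(initial_simplex=[r.x,r.x+[3,0,0],r.x+[0,3,0],r.x+[0,0,-8]],xatol=.05,fatol=1e-4,maxiter=400))
    print("grip %.1f %.1f yaw %.1f"%tuple(r.x),"err %.3f"%r.fun); return r.x
E
python3 - <<'E'
from h import *
p=cap("wrist"); x=blockfit(p,(300,175,340,225),[461,-236,-62])
plan(x[0],x[1],84,x[2]+180)
v=np.load("w6.npy");p["R"]=v[:9].reshape(3,3);p["t"]=v[9:];p["image"]=cv2.cvtColor(cv2.imread("pics/w6.png"),cv2.COLOR_BGR2RGB)
blockfit(p,(300,175,340,225),[450,-80,-52])
E
```

```text
grip 464.4 -239.7 yaw -62.7 err 0.227
from [ 461.4 -235.1  230.4] yaw 118.14 tiltz [-0.0001  0.0001] q [-0.56  0.28  1.72  0.    1.15 -1.05] t 37.2 F [-0.1 -0.5  0.3] w 1.00
-> shift [-0.0055  0.0005  0.1464] twist 0.79
grip 450.8 -78.9 yaw -49.6 err 0.217
```

```bash
python3 -m crank '[[-0.0055,0.0005,0.05,0.8,-1],[-0.0055,0.0005,0.1,0.8,-1],[-0.0055,0.0005,0.146,0.8,-1],[-0.0055,0.0005,0.146,0.8,-1],[-0.0055,0.0005,0.146,0.8,1],[-0.0055,0.0005,0.146,0.8,1],[-0.0055,0.0005,0.146,0.8,1],[-0.0055,0.0005,0.146,0.8,1],[-0.0055,0.0005,0.146,0.8,1],[-0.0055,0.0005,0.146,0.8,1]]'
python3 -m crank '[[0,0,-0.005,0,1],[0,0,-0.03,0,1],[0,0,-0.06,0,1],[0,0,-0.1,0,1],[0,0,-0.1,0,1]]'
cat >> h.py <<'E'
def rimprof(p,s,off=(39.7,0,37)):
    """gray profiles across expected held-cup rim, left/right/top, to check seating in the gripper"""
    G=cv2.cvtColor(p["image"],cv2.COLOR_RGB2GRAY); c=np.array(s["ee_pos"])+rq(s["tool_rot"])@np.array(off)
    a=np.linspace(0,6.28,80); q=proj(p,np.c_[c[0]+34*np.cos(a),c[1]+34*np.sin(a),np.full(80,c[2])])
    l,t=q.min(0);r,b=q.max(0);m=int((t+b)/2);k=int((l+r)/2)
    print("exp",l.round(1),t.round(1),r.round(1),b.round(1))
    print("L",G[m,int(l)-8:int(l)+9],"R",G[m,int(r)-8:int(r)+9],"T",G[int(t)-8:int(t)+9,k])
E
python3 - <<'E'
from h import *
s=ctrl.sense();p=cap("wrist");save(p,"w15")
print([(round(d["p"],2),(np.array(d["box"])*[640,400,640,400]).round(0)) for d in ctrl.spot_in("cup1_mid",p)])
rimprof(p,s); plan(585,120,170,84.8)
E
```

```text
clock: 38.5
ee_pos: [464.7, -241.0, 85.2]
tool_rot: [0.001, 0.521, 0.854, -0.0]
ft_force: [-1.2, -0.4, 6.3]
gripper_width: 0.204
clock: 39.12
ee_pos: [465.4, -241.2, 187.1]
tool_rot: [0.002, 0.521, 0.854, -0.0]
ft_force: [-0.1, -0.1, -2.7]
gripper_width: 0.206
[(0.79, array([226., 173., 289., 299.]))]
exp 269.7 118.6 366.2 213.1
L [ 92  93  92  94  92  91  95 113 124 126  86  60  56  51  47  48  49] R [ 47  63 109 122 124 124 150 151 154 152 151 153 156 154 152 151 151] T [154 154 154 154 151 146 117  78  67 108 136 134 122 102 128 138 143]
from [ 464.  -240.4  184.1] yaw 117.20 tiltz [-0.0003  0.0002] q [-0.57  0.34  1.76  0.    1.05 -1.04] t 39.2 F [-0.7  0.6 -2.5] w 0.20
-> shift [0.2652 0.2723 0.0141] twist 32.40
```

```bash
python3 -c "
from h import *
plan(470,70,172,84.8)"
```

```text
from [ 464.  -240.4  184.1] yaw 117.20 tiltz [-0.0003  0.0002] q [-0.57  0.34  1.76  0.    1.05 -1.04] t 39.2 F [-0.7  0.6 -2.5] w 0.20
-> shift [0.2733 0.1472 0.0121] twist 32.40
```

```bash
python3 -m crank '[[0.04,0.02,0,8,1],[0.09,0.05,0,16,1],[0.14,0.08,0,24,1],[0.19,0.1,0.01,32.4,1],[0.24,0.13,0.0121,32.4,1],[0.2733,0.1472,0.0121,32.4,1],[0.2733,0.1472,0.0121,32.4,1],[0.2733,0.1472,0.0121,32.4,1]]' | grep ee
python3 -c "
from h import *
s=ctrl.sense();p=cap('wrist');rimprof(p,s)
print('tray',[(round(d['p'],2),at_z(p,px(d),8)[:2].round(1)) for d in ctrl.mark_of('tray_mid',p)])
plan(584,100,160,84.8);plan(590.2,169.3,160,84.8)"
```

```text
ee_pos: [469.8, 69.3, 171.4]
exp 269.9 118.4 366.3 213.1
L [110 105 105 103 108 105  93 111 119 121  85  58  52  49  51  50  51] R [ 44  61 109 118 120 134 152 152 153 152 150 151 150 152 154 155 155] T [156 150 150 147 145 144 119  79  71 111 138 133 118  89  81 119 133]
tray [(0.98, array([503.7, 205.5])), (0.55, array([ 345.9, -205.1]))]
from [470.1  68.9 171.8] yaw 84.74 tiltz [-0.001  -0.0002] q [ 0.05  0.27  1.89 -0.    0.98  0.14] t 40.3 F [ 0.4  0.3 -1.8] w 0.21
-> shift [0.0415 0.1106 0.0117] twist -0.06
from [470.1  68.9 171.8] yaw 84.74 tiltz [-0.001  -0.0002] q [ 0.05  0.27  1.89 -0.    0.98  0.14] t 40.3 F [ 0.4  0.3 -1.8] w 0.21
-> shift [0.111  0.1104 0.0117] twist -0.06
```

```bash
python3 -m crank '[[0.02,0.05,0.0117,0,1],[0.0415,0.1106,0.0117,0,1],[0.0415,0.1106,0.0117,0,1],[0.07,0.1106,0.0117,0,1],[0.1,0.1106,0.0117,0,1],[0.111,0.1106,0.0117,0,1],[0.111,0.1106,0.0117,0,1],[0.111,0.1106,0.0117,0,1]]' | grep -E "ee|ft"
python3 -m crank '[[0,0,-0.006,0,1],[0,0,-0.012,0,1],[0,0,-0.015,0,1],[0,0,-0.018,0,1],[0,0,-0.021,0,1],[0,0,-0.024,0,1],[0,0,-0.027,0,1],[0,0,-0.03,0,1],[0,0,-0.033,0,1],[0,0,-0.033,0,1]]'| grep -E "ee|ft"
python3 -m crank '[[0,0,0,0,1],[0,0,0,0,1],[0,0,0,0,1],[0,0,0,0,1],[0,0,0,0,1]]'| grep -E "ee|ft"
python3 -c "
from h import *
p=cap('wrist');save(p,'w16');print(orange(p))"
```

```text
ee_pos: [590.4, 169.2, 160.6]
ft_force: [-0.9, -0.6, -0.7]
ee_pos: [590.6, 170.3, 193.9]
ft_force: [-0.2, 0.3, -3.8]
ee_pos: [590.5, 170.3, 193.6]
ft_force: [0.8, 0.2, -2.9]
[([298, 148, 37, 10, 320], [316.0, 152.0]), ([299, 161, 36, 6, 203], [317.0, 164.0]), ([486, 223, 51, 49, 837], [505.0, 242.0])]
```

```bash
python3 -m crank '[[0,0,0.006,0,1],[0,0,0.012,0,1],[0,0,0.02,0,1],[0,0,0.028,0,1],[0,0,0.034,0,1],[0,0,0.034,0,1],[-0.03,-0.01,0.034,0,1],[-0.06,-0.04,0.034,0,1],[-0.09,-0.08,0.034,0,1],[-0.09,-0.08,0.034,0,1]]' | grep -E "ee|ft"
python3 -c "
from h import *
s=ctrl.sense();p=cap('wrist');save(p,'w17');print(orange(p));rimprof(p,s)
plan(480,-30,240,110);plan(536,-157,250,178.3)"
```

```text
ee_pos: [500.5, 86.7, 159.9]
ft_force: [0.6, -0.0, -1.5]
[([295, 130, 39, 59, 1974], [314.0, 158.0]), ([620, 156, 20, 54, 522], [630.0, 182.0])]
exp 269.9 118.4 366.3 213.1
L [154 148 149 151 145 117 105  94 112 120 124 101  66  51  47  53  53] R [ 51  51  56 102 119 122 127 152 156 157 156 157 156 153 156 155 157] T [142 142 141 139 142 137 103  71  69 126 141 129 118  83  73  84 127]
from [502.3  87.4 160.3] yaw 84.74 tiltz [0.001  0.0001] q [0.08 0.35 1.81 0.   0.98 0.17] t 44.5 F [ 1.1 -0.1 -2.6] w 0.20
-> shift [-0.119  -0.0114 -0.0798] twist -25.26
from [502.3  87.4 160.3] yaw 84.74 tiltz [0.001  0.0001] q [0.08 0.35 1.81 0.   0.98 0.17] t 44.5 F [ 1.1 -0.1 -2.6] w 0.20
-> shift [-0.2403  0.056  -0.0897] twist -93.56
```

```bash
python3 -m crank '[[-0.01,0,-0.03,-10,1],[-0.03,0,-0.06,-20,1],[-0.06,0,-0.0897,-30,1],[-0.1,0,-0.0897,-40,1],[-0.14,0,-0.0897,-50,1],[-0.18,0.02,-0.0897,-60,1],[-0.22,0.04,-0.0897,-70,1],[-0.2403,0.056,-0.0897,-80,1],[-0.2403,0.056,-0.0897,-90,1],[-0.2403,0.056,-0.0897,-93.56,1]]' | grep -E "ee|ft"
python3 -m crank '[[0,0,0,0,1],[0,0,0,0,1]]' >/dev/null
python3 - <<'E'
from h import *
plan(631.5,-156.4,214,178.3)
p=cap("wrist");save(p,"w18");print(orange(p))
print("hung",[(round(d["p"],2),np.round(px(d)),at_z(p,px(d),177)[:2].round(1)) for d in ctrl.mark_of("hung1",p)])
E
```

```text
ee_pos: [537.8, -156.8, 249.5]
ft_force: [-0.5, 0.0, -2.3]
from [ 537.2 -156.4  249.5] yaw 178.29 tiltz [ 0.0006 -0.0002] q [-0.37  0.34  1.59  0.    1.22 -1.91] t 46.0 F [ 0.4  0.2 -1.6] w 0.20
-> shift [-0.0943  0.0028  0.0355] twist -0.01
[([295, 130, 38, 58, 1992], [314.0, 158.0]), ([399, 210, 26, 35, 750], [412.0, 228.0]), ([470, 324, 27, 12, 204], [483.0, 329.0])]
hung [(0.89, array([484., 308.]), array([654. ,   8.4])), (0.61, array([154., 305.]), array([ 641.1, -324.4]))]
```

```bash
python3 -m crank '[[-0.03,0.001,0,0,1],[-0.06,0.002,0,0,1],[-0.0943,0.0028,0,0,1],[-0.0943,0.0028,0.018,0,1],[-0.0943,0.0028,0.0355,0,1],[-0.0943,0.0028,0.0355,0,1],[-0.0943,0.0028,0.0355,0,1]]' | grep -E "ee|ft"
python3 - <<'E'
from h import *
plan(631.5,-156.4,176,178.3)
s=ctrl.sense();p=cap("wrist");save(p,"w19");print(orange(p))
print("hung",[(round(d["p"],2),np.round(px(d)),at_z(p,px(d),177)[:2].round(1)) for d in ctrl.mark_of("hung1",p)])
G=cv2.cvtColor(p["image"],cv2.COLOR_RGB2GRAY).astype(float)
for y in (-290,-270,-250,-230,-190,-125,-85,-20):
    a=proj(p,[[644+.03*(y+180),y,175]])[0]; r=int(a[1]);print(y,a.round(1),r-8,G[r-8:r+9,int(a[0])-2:int(a[0])+3].mean(1).round().astype(int).tolist())
E
```

```text
ee_pos: [630.9, -156.5, 214.4]
ft_force: [0.1, -1.0, -2.2]
from [ 630.9 -156.5  214.4] yaw 178.34 tiltz [ 0.0006 -0.0002] q [-0.31  0.54  1.37 -0.    1.23 -1.86] t 47.0 F [ 0.1 -1.  -2.2] w 0.20
-> shift [-0.0006  0.0001  0.0384] twist 0.04
[([298, 129, 38, 59, 2034], [317.0, 158.0]), ([413, 128, 34, 50, 1410], [430.0, 153.0]), ([481, 278, 46, 42, 713], [500.0, 295.0])]
hung [(0.93, array([389., 237.]), array([ 646.3, -101.7])), (0.81, array([246., 233.]), array([ 640. , -212.1])), (0.56, array([526., 233.]), array([646.3,   4.3]))]
-290 [147.3 235.1] 227 [64, 64, 65, 74, 107, 135, 139, 137, 140, 139, 139, 138, 141, 154, 173, 175, 174]
-270 [172.6 235.2] 227 [63, 63, 64, 72, 105, 136, 139, 138, 140, 138, 139, 138, 141, 152, 172, 175, 175]
-250 [198.1 235.3] 227 [64, 64, 63, 70, 104, 137, 139, 140, 140, 139, 140, 139, 137, 117, 73, 64, 65]
-230 [223.7 235.3] 227 [63, 63, 63, 69, 101, 124, 139, 142, 143, 142, 142, 142, 139, 120, 74, 63, 63]
-190 [275.  235.4] 227 [66, 66, 66, 66, 79, 82, 82, 83, 84, 84, 83, 84, 84, 74, 67, 65, 65]
-125 [358.8 235.4] 227 [66, 66, 65, 75, 121, 143, 146, 147, 147, 147, 146, 145, 142, 111, 75, 64, 65]
-85 [410.2 235.4] 227 [63, 64, 65, 78, 135, 143, 144, 142, 143, 142, 141, 143, 144, 164, 172, 173, 175]
-20 [493.  235.2] 227 [12, 17, 14, 16, 15, 16, 16, 15, 14, 15, 13, 14, 13, 15, 15, 14, 15]
```

```bash
python3 -m crank '[[0,0,0.01,0,1],[0,0,0.02,0,1],[0,0,0.03,0,1],[0,0,0.038,0,1],[0,0,0.038,0,1]]'| grep -E "ee|ft"
python3 -m crank '[[0,0,0.003,0,1],[0,0,0.003,0,1]]'| grep -E "ee|ft"
python3 -m crank '[[0,0,0.002,0,1],[0,0,0.002,0,1]]'| grep -E "ee|ft"
python3 -m crank '[[0,0,0.001,0,1],[0,0,0.001,0,1]]'| grep -E "ee|ft"
```

```text
ee_pos: [630.7, -156.3, 174.9]
ft_force: [0.1, -0.9, -3.1]
ee_pos: [631.0, -156.4, 172.8]
ft_force: [-0.4, 0.1, -1.5]
ee_pos: [631.0, -156.4, 170.7]
ft_force: [0.2, -0.5, -2.9]
ee_pos: [631.1, -156.4, 170.3]
ft_force: [-2.2, 1.1, 2.8]
```

Seated. Release and head to the last cup.

```bash
python3 -m crank '[[0,0,0,0,0.2],[0,0,0,0,0.2],[0,0,0,0,0.2],[0,0,0,0,0.2],[0,0,-0.01,0,0.2],[0,0,-0.03,0,0.2],[0,0,-0.06,0,0.2],[0,0,-0.1,0,0.2],[0,0,-0.1,0,0.2]]' | grep -E "ee|ft"
python3 -c "
from h import *
s=ctrl.sense();p=cap('wrist');save(p,'w20');print(orange(p))
print('hung',[(round(d['p'],2),np.round(px(d)),at_z(p,px(d),177)[:2].round(1)) for d in ctrl.mark_of('hung1',p)])
plan(437,-333,230,118)"
```

```text
ee_pos: [632.3, -156.8, 274.0]
ft_force: [0.3, -0.4, -0.7]
[([306, 122, 25, 20, 454], [318.0, 131.0]), ([399, 122, 27, 41, 945], [412.0, 142.0]), ([306, 142, 25, 20, 446], [318.0, 152.0]), ([461, 258, 38, 31, 348], [476.0, 268.0])]
hung [(0.9, array([375., 207.]), array([ 647.1, -101.7])), (0.85, array([148., 207.]), array([ 640.3, -322.4])), (0.77, array([259., 206.]), array([ 642.8, -214.2])), (0.74, array([487., 206.]), array([648.9,   7.3]))]
from [ 630.9 -156.4  270.1] yaw 178.36 tiltz [ 0.0004 -0.0002] q [-0.31  0.49  1.3  -0.    1.34 -1.86] t 49.7 F [-0.7 -0.2 -0.4] w 0.40
-> shift [ 0.1888 -0.1821  0.04  ] twist 60.36
```

```bash
python3 -m crank '[[0.06,0,0,10,0.2],[0.12,0,0,20,-1],[0.1888,-0.06,0.04,30,-1],[0.1888,-0.12,0.04,40,-1],[0.1888,-0.1821,0.04,50,-1],[0.1888,-0.1821,0.04,60.36,-1],[0.1888,-0.1821,0.04,60.36,-1],[0.1888,-0.1821,0.04,60.36,-1],[0.1888,-0.1821,0.04,60.36,-1]]' | grep ee
python3 - <<'E'
from h import *
p=cap("wrist");save(p,"w21")
print([(round(d["p"],2),(np.array(d["box"])*[640,400,640,400]).round(0)) for d in ctrl.spot_in("cup1_mid",p)], darkblob(p,(270,160,370,240),30))
x=blockfit(p,(290,170,350,235),[437,-336,-62])
plan(x[0],x[1],84,x[2]+180)
E
```

```text
ee_pos: [437.3, -331.9, 229.8]
[(0.9, array([288., 114., 345., 216.]))] [([308, 183, 18, 29], 484)]
grip 438.3 -336.9 yaw -65.5 err 0.225
from [ 437.3 -332.2  229.9] yaw 118.13 tiltz [0. 0.] q [-0.73  0.34  1.64  0.    1.17 -1.23] t 51.0 F [-0.2 -0.1 -0.7] w 1.00
-> shift [-0.0046 -0.0013  0.1459] twist 3.66
```

```bash
python3 -m crank '[[-0.0046,-0.0013,0.05,3.66,-1],[-0.0046,-0.0013,0.1,3.66,-1],[-0.0046,-0.0013,0.146,3.66,-1],[-0.0046,-0.0013,0.146,3.66,-1],[-0.0046,-0.0013,0.146,3.66,1],[-0.0046,-0.0013,0.146,3.66,1],[-0.0046,-0.0013,0.146,3.66,1],[-0.0046,-0.0013,0.146,3.66,1],[-0.0046,-0.0013,0.146,3.66,1],[-0.0046,-0.0013,0.146,3.66,1]]' | grep -E "ee|ft|wid"
python3 -m crank '[[0,0,-0.005,0,1],[0,0,-0.03,0,1],[0,0,-0.06,0,1],[0,0,-0.1,0,1],[0,0,-0.1,0,1],[0,0,-0.1,0,1]]' | grep -E "ee|ft|wid"
python3 - <<'E'
from h import *
s=ctrl.sense();p=cap("wrist");save(p,"w22")
rimprof(p,s); plan(430,-100,184,100);plan(414,105,165,84.8)
E
```

```text
ee_pos: [438.4, -338.2, 84.6]
ft_force: [-0.1, -0.9, 6.8]
gripper_width: 0.206
ee_pos: [437.7, -337.3, 183.1]
ft_force: [0.1, -0.0, -2.4]
gripper_width: 0.205
exp 269.8 118.6 366.2 213.2
L [114 102  88  87  86  91 108 116 118  87  59  52  50  51  52  54  51] R [ 52  96 114 116 117 140 142 142 144 145 148 146 145 143 145 149 147] T [143 146 147 146 147 146 127  82  60  95 127 130 118 101 123 133 136]
from [ 437.6 -337.2  182.7] yaw 114.34 tiltz [-0.0015  0.0014] q [-0.74  0.39  1.68  0.    1.07 -1.17] t 53.0 F [ 0.3 -0.5 -2.1] w 0.21
-> shift [ 0.2192  0.0909 -0.001 ] twist 14.34
from [ 437.6 -337.2  182.7] yaw 114.34 tiltz [-0.0015  0.0014] q [-0.74  0.39  1.68  0.    1.07 -1.17] t 53.0 F [ 0.3 -0.5 -2.1] w 0.21
-> shift [0.4126 0.1608 0.0183] twist 29.54
```

```bash
python3 -m crank '[[0.05,0.02,0,5,1],[0.1,0.04,0,10,1],[0.15,0.06,0,15,1],[0.2,0.08,0,20,1],[0.25,0.1,0,25,1],[0.3,0.12,0.01,29.5,1],[0.35,0.14,0.018,29.5,1],[0.4126,0.1608,0.0183,29.5,1],[0.4126,0.1608,0.0183,29.5,1],[0.4126,0.1608,0.0183,29.5,1]]' | grep ee
python3 -c "
from h import *
s=ctrl.sense();p=cap('wrist');rimprof(p,s)
print('tray',[(round(d['p'],2),at_z(p,px(d),8)[:2].round(1)) for d in ctrl.mark_of('tray_mid',p)])
print('bar',[(round(d['p'],2),at_z(p,px(d),140)[:2].round(1)) for d in ctrl.mark_of('bar1',p)])
plan(420.9,184.7,160,84.8)"
```

```text
ee_pos: [414.1, 104.4, 164.8]
exp 269.9 118.4 366.3 213.0
L [140 143 146 143 140 103 109 116 117  85  54  47  50  46  49  51  51] R [ 52  95 115 114 115 139 140 143 141 144 147 146 143 147 146 145 143] T [ 94 123 134 138 140 142 124  82  66  99 130 129 113  90  73  70  83]
tray [(0.69, array([501.5, 201.4]))]
bar []
from [414.6 103.3 165.2] yaw 84.73 tiltz [-0.0006 -0.0002] q [ 0.14  0.2   2.01 -0.    0.94  0.23] t 54.4 F [ 0.8 -1.2 -1.7] w 0.20
-> shift [ 0.0816 -0.0012  0.0052] twist -0.07
```

```bash
python3 -m crank '[[0.03,0,0.0052,0,1],[0.06,0,0.0052,0,1],[0.0816,0,0.0052,0,1],[0.0816,0,0.0052,0,1],[0.0816,0,0.0052,0,1]]' | grep -E "ee|ft"
python3 -m crank '[[0,0,-0.006,0,1],[0,0,-0.012,0,1],[0,0,-0.015,0,1],[0,0,-0.018,0,1],[0,0,-0.021,0,1],[0,0,-0.024,0,1],[0,0,-0.027,0,1],[0,0,-0.03,0,1],[0,0,-0.033,0,1],[0,0,-0.033,0,1]]'| grep -E "ee|ft"
python3 -m crank '[[0,0,0,0,1],[0,0,0,0,1],[0,0,0,0,1],[0,0,0,0,1],[0,0,0,0,1]]'| grep -E "ee|ft"
python3 -c "
from h import *
p=cap('wrist');save(p,'w23');print(orange(p))"
```

```text
ee_pos: [421.9, 184.7, 160.2]
ft_force: [-0.4, -1.2, -1.4]
ee_pos: [422.0, 185.8, 193.5]
ft_force: [0.4, 0.7, -2.8]
ee_pos: [421.9, 185.8, 193.3]
ft_force: [0.6, 0.6, -1.3]
[([293, 151, 43, 20, 662], [314.0, 161.0]), ([635, 245, 5, 25, 82], [638.0, 258.0])]
```

```bash
python3 -m crank '[[0,0,0.006,0,1],[0,0,0.012,0,1],[0,0,0.02,0,1],[0,0,0.028,0,1],[0,0,0.034,0,1],[0,0,0.034,0,1],[-0.03,0,0.034,0,1],[-0.06,0,0.034,0,1],[-0.09,0,0.034,0,1],[-0.09,0,0.034,0,1]]' | grep -E "ee|ft"
python3 -c "
from h import *
s=ctrl.sense();p=cap('wrist');save(p,'w24');print(orange(p));rimprof(p,s)
plan(534,-267,250,178.3)"
```

```text
ee_pos: [413.9, 95.0, 159.6]
ft_force: [0.2, -0.5, -1.9]
[([293, 130, 46, 58, 1936], [315.0, 158.0]), ([504, 325, 39, 19, 407], [527.0, 334.0])]
exp 269.9 118.4 366.3 213.1
L [145 143 143 144 137 104 108 117 116  79  54  53  49  48  51  48  50] R [ 54  94 113 116 117 136 142 142 145 142 141 143 138 141 143 142 143] T [144 143 143 142 143 141 126  85  65  97 126 129 114  94  71  70  76]
from [414.1  95.8 159.6] yaw 84.74 tiltz [0.0008 0.0002] q [0.12 0.2  2.02 0.   0.92 0.21] t 58.2 F [ 0.   1.2 -1.2] w 0.20
-> shift [-0.3503  0.1527 -0.0904] twist -93.56
```

```bash
python3 -m crank '[[-0.03,0,-0.04,-10,1],[-0.07,0,-0.0904,-20,1],[-0.12,0,-0.0904,-30,1],[-0.17,0.02,-0.0904,-40,1],[-0.22,0.05,-0.0904,-50,1],[-0.27,0.09,-0.0904,-60,1],[-0.31,0.12,-0.0904,-70,1],[-0.3503,0.1527,-0.0904,-80,1],[-0.3503,0.1527,-0.0904,-90,1],[-0.3503,0.1527,-0.0904,-93.56,1]]' | grep -E "ee|ft"
python3 -m crank '[[0,0,0,0,1],[0,0,0,0,1]]' >/dev/null
python3 - <<'E'
from h import *
plan(628.5,-266.4,214,178.3)
p=cap("wrist");save(p,"w25");print(orange(p))
print("hung",[(round(d["p"],2),np.round(px(d)),at_z(p,px(d),177)[:2].round(1)) for d in ctrl.mark_of("hung1",p)])
E
```

```text
ee_pos: [535.2, -266.1, 249.2]
ft_force: [-0.4, 0.1, -2.3]
from [ 534.7 -266.   249.7] yaw 178.35 tiltz [0.0002 0.    ] q [-0.54  0.41  1.49  0.    1.25 -2.08] t 59.8 F [ 0.1 -0.2 -1.1] w 0.20
-> shift [-0.0938  0.0023  0.0358] twist 0.05
[([297, 125, 39, 33, 991], [316.0, 141.0]), ([287, 155, 39, 32, 939], [306.0, 171.0]), ([399, 209, 26, 35, 748], [412.0, 227.0]), ([492, 210, 26, 34, 604], [505.0, 229.0]), ([530, 323, 39, 28, 348], [547.0, 333.0])]
hung [(0.81, array([373., 304.]), array([ 642.7, -213.5])), (0.69, array([591., 302.]), array([649.4,   7.9])), (0.68, array([486., 304.]), array([ 646.9, -100.5])), (0.42, array([352.,  12.]), array([ 390.4, -237.1]))]
```

```bash
python3 -m crank '[[-0.03,0.001,0,0,1],[-0.06,0.002,0,0,1],[-0.0938,0.0023,0,0,1],[-0.0938,0.0023,0.018,0,1],[-0.0938,0.0023,0.0358,0,1],[-0.0938,0.0023,0.0358,0,1],[-0.0938,0.0023,0.0358,0,1]]' | grep -E "ee|ft"
python3 - <<'E'
from h import *
plan(628.5,-266.4,176,178.3)
s=ctrl.sense();p=cap("wrist");save(p,"w26");print(orange(p))
print("hung",[(round(d["p"],2),np.round(px(d)),at_z(p,px(d),177)[:2].round(1)) for d in ctrl.mark_of("hung1",p)])
G=cv2.cvtColor(p["image"],cv2.COLOR_RGB2GRAY).astype(float)
for y in (-340,-300,-235,-190,):
    a=proj(p,[[644+.03*(y+180),y,175]])[0]; r=int(a[1]);print(y,a.round(1),r-8,G[r-8:r+9,int(a[0])-2:int(a[0])+3].mean(1).round().astype(int).tolist())
E
```

```text
ee_pos: [628.0, -267.0, 214.5]
ft_force: [0.4, -0.4, -0.7]
from [ 628.  -267.   214.5] yaw 178.37 tiltz [ 0.0005 -0.0003] q [-0.47  0.6   1.27 -0.    1.27 -2.01] t 60.7 F [ 0.4 -0.4 -0.7] w 0.20
-> shift [-0.0005  0.0006  0.0385] twist 0.07
[([289, 128, 51, 62, 2056], [314.0, 159.0]), ([414, 129, 35, 48, 1391], [431.0, 153.0]), ([534, 129, 29, 48, 976], [548.0, 154.0]), ([565, 281, 46, 40, 731], [584.0, 297.0])]
hung [(0.96, array([532., 237.]), array([ 647.4, -100.3])), (0.78, array([389., 234.]), array([ 641. , -212.7])), (0.62, array([247., 238.]), array([ 641.2, -322.2]))]
-340 [224.3 234.7] 226 [64, 62, 64, 64, 77, 129, 139, 138, 139, 138, 139, 138, 139, 140, 156, 173, 175]
-300 [275.7 234.8] 226 [64, 64, 63, 64, 66, 79, 81, 81, 83, 82, 83, 82, 84, 81, 74, 66, 64]
-235 [359.4 234.9] 226 [63, 63, 62, 64, 78, 137, 146, 146, 145, 146, 145, 145, 145, 141, 97, 71, 64]
-190 [417.2 234.9] 226 [64, 64, 64, 64, 78, 137, 144, 144, 144, 144, 143, 145, 144, 139, 92, 66, 64]
```

```bash
python3 -m crank '[[0,0.0005,0.01,0,1],[0,0.0005,0.02,0,1],[0,0.0005,0.03,0,1],[0,0.0005,0.038,0,1],[0,0.0005,0.038,0,1]]'| grep -E "ee|ft"
python3 -m crank '[[0,0,0.003,0,1],[0,0,0.003,0,1]]'| grep -E "ee|ft"
python3 -m crank '[[0,0,0.002,0,1],[0,0,0.002,0,1]]'| grep -E "ee|ft"
python3 -m crank '[[0,0,0.001,0,1],[0,0,0.001,0,1]]'| grep -E "ee|ft"
```

```text
ee_pos: [627.9, -266.1, 175.0]
ft_force: [0.5, -0.0, -1.5]
ee_pos: [628.2, -266.3, 172.9]
ft_force: [-0.4, -0.5, -1.8]
ee_pos: [628.2, -266.2, 170.8]
ft_force: [-0.9, -1.1, -1.6]
ee_pos: [628.2, -266.3, 169.8]
ft_force: [-0.7, -0.1, -1.9]
```

```bash
python3 -m crank '[[0,0,0.001,0,1],[0,0,0.001,0,1]]'| grep -E "ee|ft"
python3 -m crank '[[0,0,0,0,0.2],[0,0,0,0,0.2],[0,0,0,0,0.2],[0,0,0,0,0.2],[0,0,-0.01,0,0.2],[0,0,-0.03,0,0.2],[0,0,-0.06,0,0.2],[0,0,-0.1,0,0.2],[0,0,-0.1,0,0.2]]' | grep -E "ee|ft"
python3 -m crank '[[0.05,0,0,0,0.2],[0.1,0,-0.03,0,0.2],[0.16,-0.05,-0.04,0,0.2],[0.2,-0.1,-0.04,0,0.2],[0.24,-0.14,-0.04,0,0.2],[0.24,-0.14,-0.04,0,0.2],[0.24,-0.14,-0.04,0,0.2],[0.24,-0.14,-0.04,0,0.2],[0.24,-0.14,-0.04,0,0.2]]' | grep -E "ee|ft"
python3 - <<'E'
from h import *
np.set_printoptions(precision=1,suppress=True)
o=[]
for n in ("top","side"):
    p=cap(n);save(p,n+"_end");print(n,orange(p)[:8])
    for k,z in (("cup1_mid",107),("hung1",177),("tray_mid",8),("bar1",140),("ramekin",0),("shaker",0)): print(k,[(round(d["p"],2),at_z(p,px(d),z)[:2]) for d in ctrl.mark_of(k,p)][:5])
    o.append(cv2.cvtColor(p["image"],cv2.COLOR_RGB2BGR))
t=cv2.resize(o[0][100:300,90:510],(800,381))[:300];s=cv2.resize(o[1][30:380,200:560],(0,0),fx=.8571,fy=.8571,interpolation=cv2.INTER_AREA)
t=cv2.resize(o[0][100:300,90:510],(630,300));s=o[1][60:360,190:530]
m=np.vstack([t,np.hstack([s,np.zeros((300,290,3),np.uint8)])]);cv2.imwrite("pics/m4.png",cv2.convertScaleAbs(m,alpha=1.3,beta=5));print(m.shape)
E
```

```text
ee_pos: [628.3, -266.3, 169.6]
ft_force: [-2.8, 1.5, 4.3]
ee_pos: [629.4, -266.8, 273.3]
ft_force: [0.8, 0.6, -0.0]
ee_pos: [385.3, -398.7, 308.8]
ft_force: [-0.6, 0.1, 0.9]
top [([430, 159, 13, 12, 84], [436.0, 165.0]), ([426, 169, 12, 12, 105], [432.0, 174.0])]
cup1_mid [(0.83, array([ 589.8, -266.7]))]
hung1 [(0.67, array([642.1, -98.2])), (0.59, array([648.4,  11.5])), (0.55, array([ 640.6, -319.9])), (0.51, array([ 642.1, -209.4]))]
tray_mid [(0.96, array([504.7, 199.6]))]
bar1 [(0.72, array([509.8, 245.2])), (0.59, array([425.4, 246.3])), (0.58, array([598.6, 236. ])), (0.24, array([657.5,  15.1]))]
ramekin [(0.7, array([625.1, 112.2])), (0.45, array([ 616.3, -169.5]))]
shaker [(0.74, array([ 350.8, -213.7]))]
side [([411, 282, 16, 15, 180], [419.0, 289.0])]
cup1_mid [(0.79, array([ 592.5, -270.5]))]
hung1 [(0.67, array([ 638. , -323.8])), (0.51, array([ 636.9, -209.1]))]
tray_mid [(0.79, array([501.4, 200.5]))]
bar1 []
ramekin []
shaker [(0.93, array([ 339.8, -215. ]))]
(600, 630, 3)
```

View pics/m4.png

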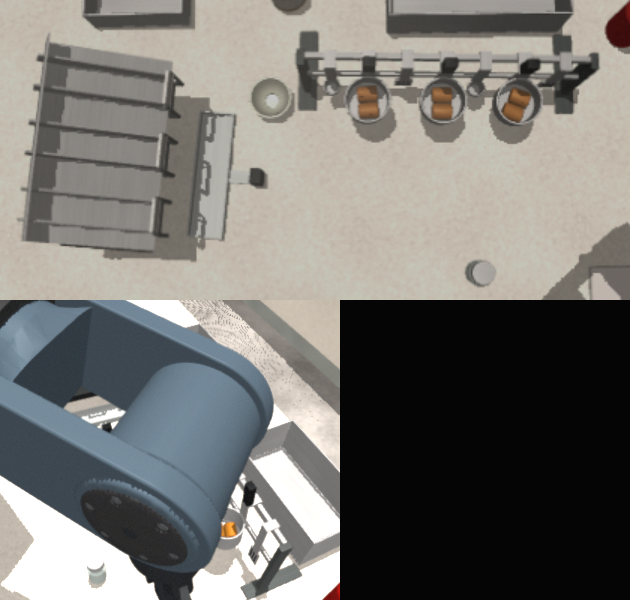

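```bash
python3 -m crank '[[0,0,0,0,0.2],[0,0,0,0,0.2]]' | grep -E "clock|ft"; python3 -c "
from rig import ctrl
print(ctrl.job_done())"
```

```text
clock: 65.65
ft_force: [0.1, 0.6, 0.3]
the job is handed in; nothing more can be done
None
```

I laid the tray under the lips before dispensing. Then I filled the three cups from lanes 2, 1 and 3 and hung them in the three gaps. I handed the job in at 65.7 s of the 210 s allowed; it reports no verdict.

**What went differently than planned:**
- The first grasp of the tray closed on nothing. A touch test on its grip block (61 N at the wrist, under the 120 N limit) showed the fingertips about 37 mm shorter than the stated tip reach, so I used corrected heights from then on.
- After I first set the tray down it was found about 37 mm aside. I re-placed it while all croquettes were still in the lanes.

**Last checks:**
- **Cups:** the last top picture shows all three cups on the rail with two croquettes each, and none lying spilled.
- **Seating:** each cup pressed on the bar at the expected height before I let go, with 3 to 6 N at the wrist. The contact force after release could not be measured.
- **Utensils:** all four found in the last top picture, within about 7 mm of where I first measured them.
- **Tray:** about (503, 200) mm, some 36 mm before the lip and within about 10 mm of centred.
- **Ramekin and shaker:** in place. The two cameras differ by about 10 mm on the shaker, and only the top camera still saw the ramekin.
- **Gates:** they look shut and the lanes are empty, but this comes from the top picture only, because the arm hid the dispenser from the side camera.

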